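# Swap the samples in the air sampler's tray and restart its air supply

### The arm

A 6-joint arm with a two-finger parallel gripper is mounted at the origin on the work surface. World frame = base frame: x ahead of the robot, y to its left, z up, the work surface at z = 0. Lengths are in m, angles in rad, forces in N, time in s.
With the tool pointing down it reaches from about 0.35 to 0.925 m from the base axis. Payload 6.4 kg.
Tool frame: the origin (TCP) lies between the finger pads; the fingertips stand 8 mm ahead of it and the grasp point (between the pads) lies 11 mm behind it (arm.tip_extent is the z of the fingertips in the tool frame, in m); z points along the fingers, y is the line along which they close (so a half turn about z gives the same grasp; the last joint's range is limited). The gripper opens to 85 mm and grips with 20 to 120 N. Pads are 22 mm wide; open, the fingers measure 114 mm over their backs; the gripper's body (76 mm by 85 mm) begins 54 mm behind the grasp point. The pads swing forward as they close: fully open they stand 13 mm farther back than shut.
Start: joints at [-1.379, 0.245, 1.558, -0, 1.339, -0.174], TCP at [0.233, -0.607, 0.239] pointing down, gripper open.
Joint ranges: [-3.13, 3.13], [-1.02, 2.26], [0.13, 2.54], [-0.95, 4.09], [0.21, 2.88], [-2.74, 2.74]. Speed limits (rad/s): [2.57, 2.57, 3.14, 3.14, 3.14, 3.14].

### API

Orientations are given as a unit quaternion [w, x, y, z].
In Python, from station import arm gives the robot as it stands.
- The arm moves only by the shell command python3 -m creep 'ROWS' [OPENING]. ROWS is JSON, a list of rows, each a list of 4 numbers: the shift along the tool's x, y, z as a fraction of full scale, then the turn about the tool's z as a fraction of full scale. In form: [[dx, dy, dz, spin], ...]. A call has 1 to 10 rows; each row shifts and turns the commanded pose from where the row before left it, along the tool's axes as they then stand; what a row does not reach is not made up. Full scale, the value 1, is 0.03 m for a shift and pi rad for a turn. A row lasts 1/12 s, in which the tool goes at most 41.7 mm and 7.16 degrees, less where a joint would pass 70% of its speed; a pose out of reach is approached as far as the arm can. A call with a number of a shift or a turn outside -1 to 1 is refused whole. A call with a gripper value outside its range is refused whole. OPENING is the opening, from -1 (shut) to 1 (fully open), set as the call begins (- or left out, the last holds). The fingers move at their own pace and stop on an object; the grip force is fixed at half the most. Time passes only in rows, so rows that do not move let the fingers close. It gives the time, the measured TCP pose, the force, the opening and the grip force at its end, in the units of the state.
- arm.get_state(): the state, without advancing time (a new reading comes with each control period).
- arm.snapshot(name): name is "scene" or "side" or "wrist"; returns a dict with "color" (384x512x3 uint8, blue, green, red), "depth" (384x512 float32, m along the optical axis (not along the pixel's ray), 0 where there is no reading), "fx", "fy", "cx", "cy" (pixels), "rvec" (rotation vector, rad) and "tvec" (3), from world to camera coordinates, as OpenCV has them; the wrist camera has in their place "hand_eye" (4x4, takes a point from camera to tool coordinates, whose origin is the TCP and whose axes are the flange's). Camera axes: x right, y down, z forward; pixel columns grow to the right and rows downward; lengths in m; the calibration is good to about 2 mm. A picture is of the moment at which its call begins: read the wrist's pose just before it.
- arm.sign_off(): hands the job in; it is judged then, once.
Trained networks look in a picture, given as the dict that the camera call returned (one of the last four; its "shot" number tells which), for a name from the list of things; names that differ only in an ending like _2 or _b are one class to them, and where a whole thing is asked for, a point or a joint stands for the part that bears it (a point fixed in the world has none). Each returns a list of dicts, best first, with "score" (0 to 1); they miss things now and then, are a little off and sometimes report something else, mostly with a low value. They report only what shows in the picture. A call takes as long as a camera call. They do not tell look-alikes from the thing itself.
- arm.look_for(name, picture): "box" ([left, top, right, bottom] in pixels, round what is visible of it).
The state is a dict: "time": time; "q": joint angles; "qvel": joint speeds; "joint_torque": joint torques, N m; "ee_pos": TCP position; "tool_rot": TCP orientation; "wrist_force": force on the tool from outside, world axes, zero at the start; "wrist_torque": the same for the moment, N m; "gripper_width": finger opening in m; "gripper_force": force on a finger pad.
Only numpy, scipy, OpenCV 4.12 (cv2) and the standard library are available. Lean on these libraries where they do the work, as an engineer would, in place of code of your own. Each camera call takes 0.05 s, during which the arm holds its last target. There are 200 camera calls.

### The job

First shut the air valve completely (handle straight across the pipe). Then move the spent cartridges from the tray to the waste bin and stand every sample jar upright in the tray, one to a pocket, while the tray is still out on the bench, and slide the loaded tray under the rail lips of the sampler dock until it is fully home against the machine. Finally turn the air valve to half open, handle at 45 degrees to the pipe; leave the tip box, tub and reagent bottle where they stand.

Things in the scene. Friction and masses are not known exactly. Their poses are not given: they have to be found in the camera images.
- valve_handle (a joint): Angle of the air valve's black bar handle, rad: 0 = shut (bar across the pipe, along valve's y axis), 1.571 = fully open (bar in line with the pipe). Grows counter-clockwise seen from above; end stops at 0 and 1.571; stays where left (friction about 0.1 N m). At value q the bar lies along valve's y axis turned by q about z. Starts between 0.7 and 1.3.
- valve_grip (a point): Middle of the valve's bar handle, on its vertical turning axis, 85 mm above the bench. The bar is 66 mm long, 14 mm thick, underside 69 mm and top 95 mm above the bench; below it are a 16 mm stem and the valve block (top 55 mm above the bench). The point's y axis lies along the bar.
- valve: Fixed brass ball valve on a dark base plate 160 x 50 mm, with a brass pipe 22 mm thick, 150 mm long, running level along its x axis. Origin on the bench under the handle's axis, z up.
- dock: Fixed sampler dock on the bench: two slotted aluminium rails along its x axis, before a cream machine block 200 deep, 250 wide, 130 mm high. Origin on the bench under the centre of a tray that is home; +x is the way the tray slides in, z up. Machine face (end stop) at x = +74.5 mm. Open above, but for a small sampling head (underside 100 mm high, from x = +24 mm on).
- dock_mouth (a point): Point on the bench, mid-way between the rails where they begin, at dock x = -60 mm. Rails are 13 mm high, inner faces 77 mm each side of the dock's x axis (3 mm play beside the tray base); lips reach in to 69 mm with undersides 9 mm up, so the 5 mm tray base slides beneath them along the bench itself. Flared guides widen the mouth to about +-90 mm at dock x = -85 mm.
- tray: Loose steel tray, 0.25 kg, flat on the bench: base 148 x 148 x 5 mm; walls and cross divider 4 mm thick, tops 24 mm up, 128 x 128 mm over all, making 2 x 2 pockets 58 mm wide, centres x = +-31, y = +-31, floor z = 5 mm. Origin: centre of its underside, z up. Handle at the -x end; the +x end goes into the dock first, tray x along dock x. Starts outside the dock mouth.
- tray_grip (a point): Point in the tray's black bar handle, at -105, 0, 28 mm in the tray frame (same axes). The bar runs along tray x from -64 to -134 mm, is 16 mm wide (tray y) and 20 mm high, from 18 to 38 mm above the bench.
- jar1: Closed white sample jar, cylinder 40 mm in diameter, 56 mm high, about 70 g, bottom-heavy, grey screw lid of the same diameter (top 16 mm). Origin at the centre of its underside, z up through the lid. Stands on the bench to the right of the tray; may be absent (2 to 4 jars are present).
- jar2: Closed white sample jar, cylinder 40 mm in diameter, 56 mm high, about 70 g, bottom-heavy, grey screw lid of the same diameter (top 16 mm). Origin at the centre of its underside, z up through the lid. Stands on the bench to the right of the tray; may be absent (2 to 4 jars are present).
- jar3: Closed white sample jar, cylinder 40 mm in diameter, 56 mm high, about 70 g, bottom-heavy, grey screw lid of the same diameter (top 16 mm). Origin at the centre of its underside, z up through the lid. Stands on the bench to the right of the tray; may be absent (2 to 4 jars are present).
- jar4: Closed white sample jar, cylinder 40 mm in diameter, 56 mm high, about 70 g, bottom-heavy, grey screw lid of the same diameter (top 16 mm). Origin at the centre of its underside, z up through the lid. Stands on the bench to the right of the tray; may be absent (2 to 4 jars are present).
- spent1: Spent cartridge: white cylinder 36 mm in diameter, 34 mm high, with a narrow spigot 16 mm in diameter and 24 mm high on top (58 mm in all), about 40 g. Origin at the centre of its underside, z up. Starts standing in a tray pocket; may be absent (1 or 2 are present).
- spent2: Spent cartridge: white cylinder 36 mm in diameter, 34 mm high, with a narrow spigot 16 mm in diameter and 24 mm high on top (58 mm in all), about 40 g. Origin at the centre of its underside, z up. Starts standing in a tray pocket; may be absent (1 or 2 are present).
- bin: Fixed open grey waste bin, 100 (x) x 120 (y) x 60 mm high, walls 4 mm. Origin on the bench under its centre, z up.
- tip_box: Bystander: white pipette tip box, 125 x 85 x 45 mm, origin under its centre.
- tub: Bystander: white tub with lid, 80 mm in diameter, 100 mm high, origin under its centre.
- reagent: Bystander: amber reagent bottle, 60 mm in diameter, 130 mm high, origin under its centre.
There are look-alikes about, which are no part of the job. What is shaped like the jar1 but yellow is not meant. Leave any turquoise look-alike of the spent2 alone.

How it is judged:
By the outcome, as a careful person would: the job done as asked, in the order asked, and still so for the second after the job is handed in, with the robot touching nothing.
Of jar1, jar2, jar3, jar4 only 2 to 4 are there at a start; the rules pass over those that are not, and their reading is None.
Of spent1, spent2 only 1 to 2 are there at a start; the rules pass over those that are not, and their reading is None.
At some moment in a run one of jar1, jar2, jar3, jar4, tray may be knocked a few centimetres aside while the robot is not near it.
Once in a run the grip may slacken for a moment while it holds something.
It also fails if it takes over 210 s, if anything falls off the work surface, if the arm or the gripper's body presses on something with over 40 N, if the wrist force passes 120 N, or if a joint passes its speed limit or range.

## Working session

There is one attempt and no reset: what is moved stays moved. The work goes in short steps, Python scripts to look and compute and a shell command to move; the robot and the scene stay as the last step left them, time stands still between calls to the robot, and variables do not carry over. Pictures are saved under pics/ and viewed, at most 14 in all, crops included, and the job is handed in when it is done.

```bash
mkdir -p pics; ls
cat > h.py <<'E'
import numpy as np, cv2
from station import arm
from scipy.spatial.transform import Rotation as R
def T_wc(p,st=None):
    if "rvec" in p:
        M=np.eye(4); M[:3,:3]=cv2.Rodrigues(np.array(p["rvec"],float))[0]; M[:3,3]=np.ravel(p["tvec"]); return np.linalg.inv(M)
    T=np.eye(4); w,x,y,z=st["tool_rot"]; T[:3,:3]=R.from_quat([x,y,z,w]).as_matrix(); T[:3,3]=st["ee_pos"]
    return T@np.array(p["hand_eye"])
def cloud(p,st=None):
    d=p["depth"]; v,u=np.indices(d.shape)
    P=np.stack([(u-p["cx"])/p["fx"]*d,(v-p["cy"])/p["fy"]*d,d],-1)
    M=T_wc(p,st); W=P@M[:3,:3].T+M[:3,3]; W[d==0]=np.nan; return W
def px(p,X,st=None):
    M=np.linalg.inv(T_wc(p,st)); c=M[:3,:3]@np.array(X)+M[:3,3]
    return np.array([p["fx"]*c[0]/c[2]+p["cx"],p["fy"]*c[1]/c[2]+p["cy"]])
def snap(n):
    st=arm.get_state(); p=arm.snapshot(n); return p,st
E
python3 - <<'E'
from h import *
s=arm.get_state(); print(s)
for n in ("scene","side"):
    p,_=snap(n); cv2.imwrite(f"pics/{n}0.png",p["color"]); print(n,T_wc(p)[:3].round(3).tolist(),p["fx"])
    for k in ["valve","valve_grip","dock","tray","tray_grip","jar1","spent1","bin","tip_box","tub","reagent"]:
        print(k,[(np.round(o["box"]).astype(int).tolist(),round(o["score"],2)) for o in arm.look_for(k,p)])
E
```

```text
pics
{'time': 0.0, 'q': array([-1.37907999e+00,  2.45785062e-01,  1.55899566e+00, -3.61049314e-05,
        1.33871695e+00, -1.74112232e-01]), 'qvel': array([-7.04215701e-05, -1.62237503e-04,  3.98810011e-05,  1.61982345e-03,
       -1.78840820e-03,  2.01031727e-05]), 'joint_torque': array([-1.16480173e-04, -4.29510713e+01, -3.26127756e+01, -1.62943065e-04,
        5.32876744e-03,  6.41078231e-06]), 'ee_pos': array([ 0.23240573, -0.60645494,  0.23820874]), 'tool_rot': array([-9.52316444e-04,  9.83316568e-01,  1.81900027e-01, -2.59477574e-05]), 'wrist_force': array([-0.0438256 , -0.41691964, -0.55035155]), 'wrist_torque': array([-0.0162634 , -0.00296583, -0.01436115]), 'gripper_force': 0.0, 'gripper_width': 0.08528070920857177}
scene [[0.66, 0.453, -0.599, 1.084], [0.751, -0.39, 0.533, -0.555], [0.008, -0.802, -0.598, 0.645]] 391.00858094101227
valve [([282, 206, 348, 261], 0.92), ([143, 284, 194, 351], 0.35)]
valve_grip [([305, 206, 331, 224], 0.86), ([234, 167, 321, 216], 0.63), ([193, 240, 269, 319], 0.56)]
dock [([299, 81, 446, 186], 0.75)]
tray [([233, 167, 321, 217], 0.97)]
tray_
[... 652 characters left out ...]
-0.447, 0.457, -0.769, 0.773], [0.023, -0.853, -0.521, 0.653]] 415.1214204150079
valve [([168, 179, 223, 226], 0.7)]
valve_grip [([179, 175, 208, 195], 0.56), ([233, 210, 247, 230], 0.25)]
dock [([0, 259, 242, 381], 0.61)]
tray [([198, 207, 281, 271], 0.82)]
tray_grip [([203, 212, 276, 268], 0.95)]
jar1 [([265, 171, 284, 199], 0.82), ([284, 151, 301, 178], 0.8), ([316, 155, 332, 178], 0.72), ([103, 214, 165, 264], 0.58), ([305, 173, 322, 203], 0.52), ([337, 187, 348, 212], 0.52)]
spent1 [([287, 244, 302, 270], 0.82), ([231, 209, 247, 230], 0.47)]
bin [([218, 142, 268, 184], 0.58)]
tip_box [([103, 213, 164, 263], 0.72)]
tub [([250, 121, 271, 158], 0.91)]
reagent [([272, 112, 291, 150], 0.64)]
```

Run:
```python
import cv2
a=cv2.imread("pics/scene0.png")[60:360,80:460]; cv2.imwrite("pics/a.png",cv2.resize(a,None,fx=2,fy=2,interpolation=2))
b=cv2.imread("pics/side0.png")[100:384,80:400]; cv2.imwrite("pics/b.png",cv2.resize(b,None,fx=2,fy=2,interpolation=2))
```

```text
(no output)
```

View pics/a.png

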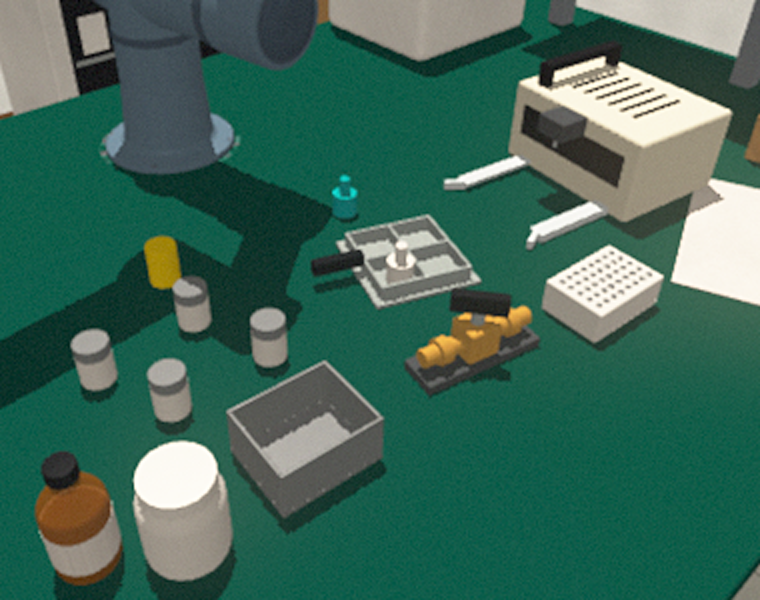

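View pics/b.png

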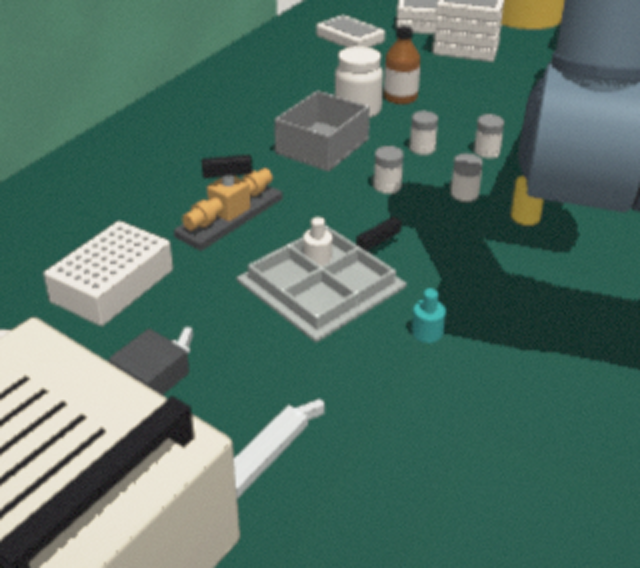

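The scene shows four white jars (crop a: 95,360; 193,305; 170,390; 268,337). The yellow cylinder (162,262) is a decoy. One white spent cartridge stands in the tray (400,262), with a turquoise decoy (345,200). The black valve bar is at (480,302), and the bin at (305,440). Next I'll measure them.

```bash
cat > meas.py <<'E'
from h import *
P=[];C=[]
for n in ("scene","side"):
    p,_=snap(n); W=cloud(p).reshape(-1,3); c=p["color"].reshape(-1,3)
    ok=np.isfinite(W[:,0])&(W[:,2]>-.02)&(W[:,2]<.2)&(np.abs(W[:,0]-.5)<.6)&(np.abs(W[:,1])<.8)
    P.append(W[ok]);C.append(c[ok])
np.savez("pc.npz",P0=P[0],C0=C[0],P1=P[1],C1=C[1])
for i in (0,1):
    W,c=P[i],C[i]; hsv=cv2.cvtColor(c[None],cv2.COLOR_BGR2HSV)[0]; h,s,v=hsv.T
    green=(h>65)&(h<95)&(s>90); print("cam",i,"bench z",np.median(W[green,2]).round(4))
    m=~green&(W[:,2]>.008)
    # cluster in top-down grid
    g=np.zeros((1600,1200),np.uint8); ix=((W[m,:2]-[-.1,-.8])*1000).astype(int); k=(ix[:,0]>=0)&(ix[:,0]<1200)&(ix[:,1]>=0)&(ix[:,1]<1600)
    g[ix[k,1],ix[k,0]]=255; g=cv2.morphologyEx(g,cv2.MORPH_CLOSE,np.ones((7,7)))
    n,l,stt,cen=cv2.connectedComponentsWithStats(g)
    lab=np.zeros(m.sum(),int); lab[k]=l[ix[k,1],ix[k,0]]
    for j in range(1,n):
        if stt[j,4]<150: continue
        q=W[m][lab==j]; 
        top=np.percentile(q[:,2],97); t=q[q[:,2]>top-.006]; r=cv2.minAreaRect((t[:,:2]*1000).astype(np.float32))
        print(len(q),"top",top.round(3),"topcen",t.mean(0).round(3)[:2],"rect",np.round(r[0]),np.round(r[1]),round(r[2]),"hsv",np.median(hsv[m][lab==j],0))
E
python3 meas.py
```

```text
cam 0 bench z -0.0007
1981 top 0.13 topcen [ 0.631 -0.463] rect [ 630. -463.] [26. 27.] 27 hsv [ 15. 162. 129.]
2678 top 0.101 topcen [ 0.678 -0.389] rect [ 676. -388.] [68. 68.] 20 hsv [ 20.  30. 161.]
478 top 0.057 topcen [ 0.432 -0.354] rect [ 431. -354.] [40. 38.] 11 hsv [ 19.  18. 153.]
497 top 0.057 topcen [ 0.526 -0.315] rect [ 525. -314.] [38. 39.] 68 hsv [ 20.  18. 154.]
2650 top 0.06 topcen [ 0.671 -0.247] rect [ 667. -243.] [122. 102.] 85 hsv [30. 14. 88.]
386 top 0.057 topcen [ 0.421 -0.221] rect [ 420. -221.] [38. 39.] 8 hsv [ 20.  21. 146.]
342 top 0.057 topcen [ 0.325 -0.205] rect [ 324. -205.] [37. 38.] 45 hsv [ 24. 236. 161.]
421 top 0.056 topcen [ 0.528 -0.186] rect [ 527. -185.] [36. 41.] 53 hsv [ 20.  18. 151.]
2807 top 0.193 topcen [ 0.046 -0.035] rect [ 34. -32.] [126.  51.] 52 hsv [101.  60.  88.]
1711 top 0.094 topcen [ 0.686 -0.008] rect [684.  -6.] [62. 18.] 41 hsv [ 19. 116. 110.]
27 top 0.014 topcen [-0.062 -0.068] rect [-62. -68.] [20. 38.] 64 hsv [101.  60. 164.]
1285 top 0.05 topcen [0.532 0.02 ] rect [530.  21.] [13. 18.] 51 hsv [ 38.  16. 111.]
29 top
[... 1720 characters left out ...]
3 top 0.093 topcen [0.679 0.002] rect [679.   1.] [63. 12.] 40 hsv [ 18. 106. 120.]
7840 top 0.192 topcen [0.015 0.057] rect [21. 48.] [ 34. 114.] 64 hsv [102.  53.  97.]
1559 top 0.045 topcen [0.526 0.031] rect [529.  31.] [23. 17.] 78 hsv [ 50.  10. 134.]
1852 top 0.046 topcen [0.722 0.193] rect [724. 189.] [125.  89.] 87 hsv [ 19.  16. 203.]
44 top 0.014 topcen [0.584 0.233] rect [583. 232.] [17. 30.] 6 hsv [ 60.    3.5 217. ]
595 top 0.013 topcen [0.425 0.31 ] rect [426. 306.] [131.  28.] 80 hsv [ 50.   3. 229.]
12556 top 0.131 topcen [0.56  0.487] rect [559. 458.] [249. 191.] 82 hsv [ 23.  24. 230.]
6636 top 0.166 topcen [0.445 0.509] rect [445. 501.] [162.  22.] 82 hsv [ 23.  28. 164.]
```

```bash
cat >> h.py <<'E'
def yaw(st):
    w,x,y,z=st["tool_rot"]; m=R.from_quat([x,y,z,w]).as_matrix(); return np.arctan2(m[1,0],m[0,0])
def to(x,y,z,yw=None):
    "print shift in tool axes (units of 30 mm) and spin (units of pi) to a target; yw mod pi"
    st=arm.get_state(); w,a,b,c=st["tool_rot"]; m=R.from_quat([a,b,c,w]).as_matrix()
    d=m.T@(np.array([x,y,z])-st["ee_pos"])/.03
    print("yaw",np.degrees(yaw(st)).round(2),"pos",st["ee_pos"].round(4),"-> shift",d.round(3),"n",np.ceil(np.linalg.norm(d)/1.3))
    if yw is not None:
        s=-(yw-yaw(st)); s=(s+np.pi/2)%np.pi-np.pi/2
        yf=yaw(st)-s; dw=np.array([x,y,z])-st["ee_pos"]
        mm=np.array([[np.cos(yf),np.sin(yf)],[np.sin(yf),-np.cos(yf)]])
        print("  spin",(s/np.pi).round(4),"deg",np.degrees(s).round(1),"q6",st["q"][5].round(2),"shift after spin",(mm@dw[:2]/.03).round(3),(-dw[2]/.03).round(3))
E
python3 -m creep '[[0.98,-0.76,-0.15,0],[0.98,-0.76,-0.15,0],[0.98,-0.76,-0.15,0],[0.98,-0.76,-0.15,0],[0.98,-0.76,-0.15,0],[0.98,-0.76,-0.15,0],[0.98,-0.76,-0.15,0],[0.98,-0.76,-0.15,0],[0.98,-0.76,-0.15,0],[0.98,-0.76,-0.15,0]]' 1
python3 -m creep '[[0.98,-0.76,-0.15,0],[0.98,-0.76,-0.15,0],[0.98,-0.76,-0.15,0],[0.98,-0.76,-0.15,0],[0.98,-0.76,-0.15,0],[0.98,-0.76,-0.15,0],[0.98,-0.76,-0.15,0],[0.98,-0.76,-0.15,0],[0.98,-0.76,-0.15,0],[0,0,0,0]]'
python3 - <<'E'
from h import *
p,st=snap("wrist"); cv2.imwrite("pics/w1.png",p["color"]); print(p["hand_eye"],p["fx"],yaw(st)); to(.6825,-.003,.2)
E
```

```text
time: 2.13
ee_pos: [0.4261, -0.2873, 0.2848]
tool_rot: [0.0, 0.983, 0.182, 0.0]
wrist_force: [0.8, 0.3, -0.4]
gripper_width: 0.0856
gripper_force: 0.0
time: 2.97
ee_pos: [0.6013, 0.0022, 0.3258]
tool_rot: [-0.001, 0.983, 0.185, 0.001]
wrist_force: [-0.3, -1.1, -0.1]
gripper_width: 0.0855
gripper_force: 0.0
[[-2.56711781e-04 -9.48004518e-01 -3.18256765e-01  8.12704533e-02]
 [ 9.99998285e-01 -8.27145778e-04  1.65723608e-03 -5.22909090e-04]
 [-1.83431203e-03 -3.18255794e-01  9.48003104e-01 -1.34892268e-01]
 [ 0.00000000e+00  0.00000000e+00  0.00000000e+00  1.00000000e+00]] 267.4642508355025 0.371653073724014
yaw 21.22 pos [0.6003 0.     0.3252] -> shift [2.516 1.085 4.175] n 4.0
```

View pics/w1.png

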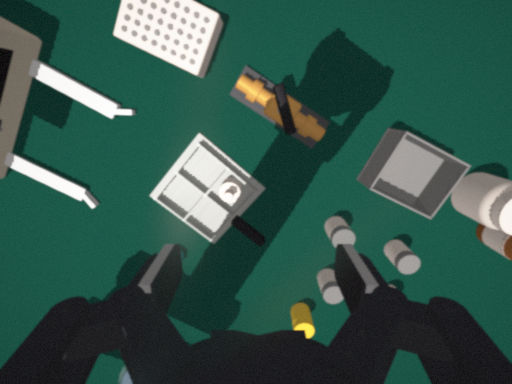

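The wrist picture shows the valve at (285,105), the tray at (208,188) with its handle at (248,232) and the spent cartridge at (230,187). The dock rails run to (130,110) and (95,205), the bin is at (413,172) and the jars are around (340,232), (402,257) and (330,285).

```bash
cat > wm.py <<'E'
from h import *
def pca(q):
    q=q[:,:2]; c=q.mean(0); u,s,v=np.linalg.svd(q-c,full_matrices=False); return v[0]
def rect(q):
    r=cv2.minAreaRect((q[:,:2]*1000).astype(np.float32)); return np.round(r[0],1).tolist(),np.round(r[1],1).tolist(),round(r[2],1)
def run():
    p,st=snap("wrist"); W=cloud(p,st); c=p["color"]; hsv=cv2.cvtColor(c,cv2.COLOR_BGR2HSV)
    ok=np.isfinite(W[...,0]); ok[230:,:115]=0; ok[300:]=0
    W=W[ok]; h,s,v=hsv[ok].T
    np.savez("w.npz",W=W,h=h,s=s,v=v)
    green=(h>65)&(h<95)&(s>90); print("bench",np.median(W[green,2]).round(4))
    m=~green&(W[:,2]>.004)&(W[:,2]<.16)
    g=np.zeros((1600,1200),np.uint8); ix=((W[m,:2]-[-.1,-.8])*1000).astype(int); k=(ix[:,0]>=0)&(ix[:,0]<1200)&(ix[:,1]>=0)&(ix[:,1]<1600)
    g[ix[k,1],ix[k,0]]=255; g=cv2.morphologyEx(g,cv2.MORPH_CLOSE,np.ones((7,7)))
    n,l,stt,cen=cv2.connectedComponentsWithStats(g); lab=np.zeros(m.sum(),int); lab[k]=l[ix[k,1],ix[k,0]]
    for j in range(1,n):
        if stt[j,4]<250: continue
        q=W[m][lab==j]; top=np.percentile(q[:,2],97); t=q[q[:,2]>top-.006]
        print(len(q),"top",top.round(3),"topcen",t.mean(0).round(4)[:2],"toprect",rect(t),"all",rect(q),np.median(h[m][lab==j]))
if __name__=="__main__":
    run()
    z=np.load("w.npz"); W,h,s,v=[z[k] for k in "Whsv"]; d=np.degrees
    def ang(q): a=pca(q); return d(np.arctan2(a[1],a[0])).round(1)%180
    near=lambda x,y,r:np.hypot(W[:,0]-x,W[:,1]-y)<r
    br=near(.6825,-.003,.12)&(h>10)&(h<25)&(s>110)&(W[:,2]<.065); print("brass",ang(W[br]),rect(W[br]))
    pl=near(.6825,-.003,.12)&(W[:,2]<.015)&(v<70)&(s<70); print("plate",ang(W[pl]),rect(W[pl]))
    ba=near(.6825,-.003,.06)&(W[:,2]>.078); print("bar",ang(W[ba]),rect(W[ba]),W[ba].mean(0))
    hb=near(.50,.02,.16)&(v<60)&(W[:,2]>.015)&(W[:,2]<.045)&(s<90); print("hbar",hb.sum(),ang(W[hb]),rect(W[hb]))
    wt=near(.50,.02,.16)&(v>70)&(s<60)&(W[:,2]>.017)&(W[:,2]<.028); print("walls",rect(W[wt]))
    sp=near(.529,.025,.03)&(W[:,2]>.045); print("spent",sp.sum(),W[sp].mean(0).round(4))
E
python3 wm.py
```

```text
bench 0.0005
2799 top 0.102 topcen [ 0.6622 -0.3632] toprect ([660.6, -364.2], [61.5, 20.8], 35.0) all ([671.7, -365.1], [79.0, 43.0], 8.9) 13.0
781 top 0.058 topcen [ 0.5244 -0.3085] toprect ([524.1, -310.2], [39.8, 39.9], 19.4) all ([523.7, -309.9], [40.4, 39.5], 76.9) 14.0
5568 top 0.061 topcen [ 0.6695 -0.2408] toprect ([666.1, -240.0], [121.4, 100.0], 85.5) all ([666.2, -239.9], [121.8, 100.0], 85.4) 15.0
579 top 0.058 topcen [ 0.4199 -0.2131] toprect ([421.0, -213.6], [33.7, 36.5], 20.7) all ([420.8, -213.2], [34.2, 36.3], 22.8) 15.0
652 top 0.058 topcen [ 0.5287 -0.1791] toprect ([528.6, -179.4], [32.8, 38.7], 33.2) all ([528.9, -178.9], [33.9, 39.1], 33.2) 18.0
3363 top 0.096 topcen [ 0.6833 -0.0023] toprect ([682.7, -3.3], [65.2, 14.2], 39.1) all ([682.5, -3.3], [159.9, 50.0], 79.3) 17.0
6670 top 0.04 topcen [0.5045 0.0008] toprect ([493.7, -5.3], [129.5, 41.4], 44.9) all ([494.0, 36.2], [206.1, 148.4], 70.3) 30.0
5645 top 0.047 topcen [0.7201 0.1797] toprect ([726.2, 186.7], [125.4, 84.9], 86.7) all ([726.2, 186.6], [125.5, 84.9], 86.7) 15.0
6075 top 0.058 topcen [0.6187 0.3727] toprect ([606.6, 374.0], [79.8, 13.4], 3.6) all ([525.2, 310.9], [190.2, 245.6], 89.5) 17.0
brass 80.1 ([683.4, -9.7], [161.6, 43.0], 79.5)
plate 68.3 ([683.2, -11.5], [161.2, 53.0], 77.1)
bar 39.0 ([682.8, -3.1], [65.5, 14.2], 39.0) [ 0.68323884 -0.00199383  0.09439281]
hbar 376 69.9 ([471.3, -29.0], [68.0, 14.3], 69.8)
walls ([503.4, 63.2], [128.4, 128.9], 70.1)
spent 107 [0.531  0.026  0.0606]
```

```bash
python3 -m creep '[[0,0,0,-0.033],[0,0,0,-0.033],[0,0,0,-0.033],[0,0,0,0],[0,0,0,0]]' 1 | head -3
python3 -c "
from h import *
to(.683,-.0027,.075,np.radians(39)); print(arm.get_state()['q'])"
```

```text
time: 3.48
ee_pos: [0.5988, -0.0037, 0.3247]
tool_rot: [0.0, 0.944, 0.33, -0.0]
yaw 38.54 pos [ 0.5988 -0.0037  0.3247] -> shift [2.219 1.725 8.321] n 7.0
  spin -0.0025 deg -0.5 q6 0.7 shift after spin [2.202 1.742] 8.322
[-1.95231655e-01  6.81287700e-02  1.60055487e+00 -2.09405982e-04
  1.47321991e+00  7.02916118e-01]
```

```bash
python3 -m creep '[[0.74,0.58,0.8,-0.0025],[0.74,0.58,0.8,0],[0.73,0.575,0.8,0],[0,0,1,0],[0,0,1,0],[0,0,0.8,0],[0,0,0,0],[0,0,0,0],[0,0,0,0]]' 1 | head -3
python3 -c "
from h import *
to(.683,-.0027,.075,np.radians(39))"
```

```text
time: 4.23
ee_pos: [0.6844, -0.0018, 0.171]
tool_rot: [0.001, 0.942, 0.335, 0.001]
yaw 39.15 pos [ 0.6844 -0.0018  0.171 ] -> shift [-0.062 -0.015  3.199] n 3.0
  spin 0.0008 deg 0.1 q6 0.72 shift after spin [-0.055 -0.008] 3.199
```

```bash
python3 -m creep '[[-0.05,0,0.8,0],[0,0,0.8,0],[0,0,0.8,0],[0,0,0.8,0],[0,0,0,0],[0,0,0,0]]' 1 | tail -4
python3 -m creep '[[0,0,0,0],[0,0,0,0],[0,0,0,0],[0,0,0,0],[0,0,0,0],[0,0,0,0],[0,0,0,0],[0,0,0,0]]' -1
python3 -c "
from h import *
to(.683,-.0027,.075,np.radians(-11))"
```

```text
tool_rot: [0.0, 0.942, 0.335, 0.0]
wrist_force: [-0.1, -0.4, 0.3]
gripper_width: 0.0852
gripper_force: 0.0
time: 5.4
ee_pos: [0.6834, -0.0032, 0.0737]
tool_rot: [0.001, 0.942, 0.336, 0.001]
wrist_force: [3.3, -3.3, 1.3]
gripper_width: 0.0129
gripper_force: 61.3
yaw 39.21 pos [ 0.6834 -0.0032  0.0737] -> shift [-0.    -0.022 -0.042] n 1.0
  spin 0.2789 deg 50.2 q6 0.72 shift after spin [-0.017 -0.014] -0.042
```

```bash
python3 -m creep '[[0,0,0,0.036],[0,0,0,0.036],[0,0,0,0.036],[0,0,0,0.036],[0,0,0,0.036],[0,0,0,0.036],[0,0,0,0.036],[0,0,0,0.034],[0,0,0,0],[0,0,0,0]]' -1
python3 -c "
from h import *
to(.683,-.0027,.075,np.radians(-10.7)); print(arm.get_state()['wrist_torque'])"
```

```text
time: 6.23
ee_pos: [0.6834, -0.0031, 0.0737]
tool_rot: [0.001, 0.994, -0.105, 0.001]
wrist_force: [3.1, -4.6, 1.1]
gripper_width: 0.0129
gripper_force: 63.2
yaw -12.03 pos [ 0.6834 -0.0031  0.0737] -> shift [-0.017 -0.01  -0.042] n 1.0
  spin -0.0074 deg -1.3 q6 1.61 shift after spin [-0.017 -0.01 ] -0.042
[-0.69769168 -0.48868976  0.66027675]
```

```bash
python3 -m creep '[[0,0,0,0],[0,0,0,0],[0,0,0,0],[0,0,0,0],[0,0,-1,0],[0,0,-1,0],[0,0,-1,0],[0,0,-1,0],[0,0,-1,0],[0,0,-1,0]]' 1 | head -2
python3 -c "
from h import *
to(.55,0,.32,np.radians(20))"
```

```text
time: 7.07
ee_pos: [0.6818, -0.0018, 0.254]
yaw -12.22 pos [ 0.6818 -0.0018  0.254 ] -> shift [-4.309  0.87  -2.197] n 4.0
  spin -0.179 deg -32.2 q6 1.62 shift after spin [-4.108 -1.559] -2.201
```

```bash
python3 -m creep '[[0,0,0,-0.036],[0,0,0,-0.036],[0,0,0,-0.036],[0,0,0,-0.036],[0,0,0,-0.036],[-0.82,-0.31,-0.44,0],[-0.82,-0.31,-0.44,0],[-0.82,-0.31,-0.44,0],[-0.82,-0.31,-0.44,0],[-0.82,-0.31,-0.44,0]]' 1 | head -2
python3 -m creep '[[0,0,0,0],[0,0,0,0]]' | head -1
python3 wm.py
```

```text
time: 7.9
ee_pos: [0.5492, -0.0005, 0.3189]
time: 8.07
bench 0.0005
1811 top 0.076 topcen [ 0.6561 -0.3553] toprect ([654.5, -357.4], [54.5, 12.4], 36.8) all ([671.0, -361.5], [79.3, 37.1], 8.4) 13.0
798 top 0.058 topcen [ 0.43   -0.3478] toprect ([428.3, -349.0], [40.2, 38.1], 30.2) all ([429.4, -348.5], [40.6, 39.2], 15.4) 13.0
869 top 0.058 topcen [ 0.5242 -0.3088] toprect ([523.2, -309.6], [38.8, 39.8], 29.9) all ([523.6, -309.4], [39.7, 39.8], 29.9) 14.0
6465 top 0.061 topcen [ 0.6711 -0.2408] toprect ([666.3, -239.9], [121.3, 100.3], 85.6) all ([666.3, -239.8], [121.6, 100.3], 85.5) 15.0
761 top 0.058 topcen [ 0.5265 -0.1804] toprect ([525.7, -180.7], [39.5, 38.5], 17.8) all ([525.9, -180.7], [39.5, 39.0], 15.2) 15.0
4102 top 0.096 topcen [ 0.6823 -0.003 ] toprect ([682.5, -3.2], [14.0, 65.8], 79.2) all ([682.5, -3.3], [159.8, 65.8], 79.5) 18.0
7340 top 0.04 topcen [0.5035 0.0007] toprect ([493.8, -5.8], [129.5, 40.3], 44.9) all ([493.3, 36.0], [206.5, 148.4], 69.9) 30.0
2354 top 0.047 topcen [0.6981 0.1624] toprect ([687.2, 174.0], [42.2, 119.7], 20.0) all ([689.1, 176.4], [51.9, 136.1], 22.2) 15.0
6280 top 0.052 topcen [0.6095 0.3735] toprect ([596.8, 374.9], [4.6, 77.3], 83.5) all ([513.1, 307.9], [165.0, 244.1], 82.7) 17.0
brass 79.3 ([687.4, -7.4], [164.5, 51.5], 78.9)
plate 84.7 ([681.7, -25.5], [129.3, 56.9], 78.1)
bar 169.1 ([682.5, -3.2], [14.0, 65.8], 79.1) [ 0.68275995 -0.00288948  0.0945152 ]
hbar 398 69.8 ([470.7, -29.1], [68.5, 15.0], 70.2)
walls ([502.9, 62.5], [130.1, 128.7], 69.9)
spent 2198 [0.5398 0.0434 0.3356]
```

Run:
```python
from h import *
p,st=snap("wrist"); W=cloud(p,st); hsv=cv2.cvtColor(p["color"],cv2.COLOR_BGR2HSV)
for k in ("spent1","jar1"):
    for o in arm.look_for(k,p): print(k,np.round(o["box"]),round(o["score"],2))
a,b=px(p,[.531,.026,.06],st).astype(int); print(a,b)
m=np.isfinite(W[...,2])&(np.hypot(W[...,0]-.531,W[...,1]-.026)<.03)&(W[...,2]>.03)&(W[...,2]<.07)
q=W[m]; t=q[q[:,2]>.055]; b2=q[q[:,2]<.045]; print(len(t),t.mean(0),len(b2),b2.mean(0),cv2.minEnclosingCircle((q[:,:2]*1000).astype(np.float32)))
cv2.imwrite("pics/c1.png",cv2.resize(p["color"][max(0,b-70):b+70,max(0,a-90):a+90],None,fx=4,fy=4))
to(.531,.026,.14)
```

```text
spent1 [164. 228. 190. 251.] 0.75
spent1 [227. 152. 247. 174.] 0.65
spent1 [154. 104. 275. 220.] 0.65
jar1 [391. 262. 427. 298.] 0.92
jar1 [398. 215. 440. 248.] 0.78
jar1 [329. 246. 334. 265.] 0.64
jar1 [337. 193. 369. 224.] 0.57
jar1 [494. 195. 510. 219.] 0.25
236 166
95 [0.5299155  0.02599582 0.06281213] 296 [0.53199681 0.02584377 0.03909354] ((529.355712890625, 25.98988151550293), 17.811588287353516)
yaw 20.16 pos [ 0.5511 -0.0009  0.3176] -> shift [-0.31  -1.065  5.921] n 5.0
```

View pics/c1.png

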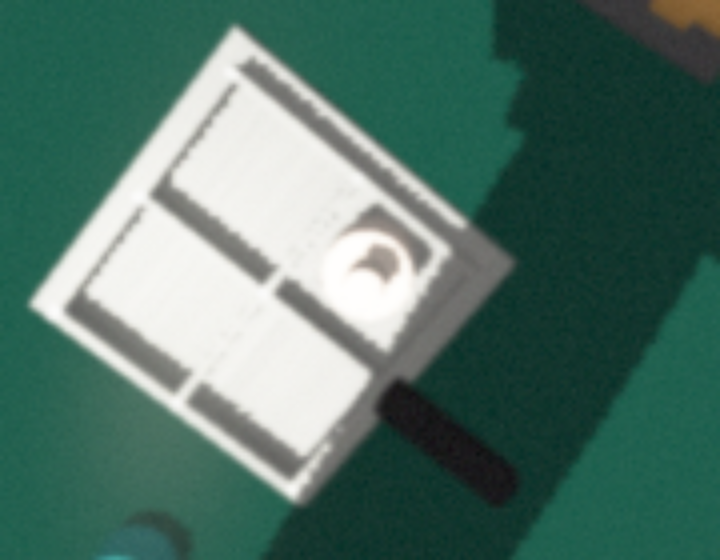

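Possible confusions are the white cartridge in the tray at (236,166) against the turquoise one at (164–190,228–251), and the white jars against the yellow one. The crop confirms the white spigoted cartridge in the tray pocket, and I choose that one.

```bash
python3 -m creep '[[-0.06,-0.18,1,0],[-0.06,-0.18,1,0],[-0.06,-0.18,1,0],[-0.06,-0.18,1,0],[-0.06,-0.18,1,0],[-0.03,-0.17,1,0],[0,0,1,0],[0,0,1,0],[0,0,0,0],[0,0,0,0]]' 1 | head -2
python3 -c "
from h import *
to(.530,.026,.049)"
```

```text
time: 9.1
ee_pos: [0.5292, 0.0261, 0.0768]
yaw 20.16 pos [0.5292 0.0261 0.0768] -> shift [0.028 0.014 0.927] n 1.0
```

```bash
python3 -m creep '[[0.03,0,0.46,0],[0,0,0.46,0],[0,0,0,0]]' 1 | head -2
python3 -m creep '[[0,0,0,0],[0,0,0,0],[0,0,0,0],[0,0,0,0],[0,0,0,0],[0,0,0,0],[0,0,0,0],[0,0,-0.3,0],[0,0,-0.7,0],[0,0,-1,0]]' -1
python3 -m creep '[[0,0,-1,0],[0,0,-0.5,0],[0,0,0,0]]' | tail -2
python3 -c "
from h import *
to(.667,-.240,.16)"
```

```text
time: 9.35
ee_pos: [0.5316, 0.026, 0.0512]
time: 10.18
ee_pos: [0.529, 0.0264, 0.1096]
tool_rot: [-0.001, 0.985, 0.175, -0.003]
wrist_force: [0.2, -0.2, -0.9]
gripper_width: 0.0135
gripper_force: 58.5
gripper_width: 0.0138
gripper_force: 58.5
yaw 20.16 pos [0.534  0.0257 0.1611] -> shift [1.108 9.84  0.089] n 8.0
```

```bash
python3 -m creep '[[0.11,0.98,0,0],[0.11,0.98,0,0],[0.11,0.98,0,0],[0.11,0.98,0,0],[0.11,0.98,0,0],[0.11,0.98,0,0],[0.11,0.98,0,0],[0.11,0.98,0,0],[0.11,0.98,0,0],[0.11,0.98,0,0]]' | head -2
python3 -m creep '[[0,0,0,0],[0,0,0,0]]' | tail -2
python3 -c "
from h import *
to(.667,-.240,.074)"
```

```text
time: 11.27
ee_pos: [0.6632, -0.2395, 0.1542]
gripper_width: 0.0137
gripper_force: 58.7
yaw 20.04 pos [ 0.663  -0.2396  0.1543] -> shift [0.125 0.065 2.675] n 3.0
```

```bash
python3 -m creep '[[0.12,0.06,0.9,0],[0,0,0.9,0],[0,0,0.87,0],[0,0,0,0],[0,0,0,0]]' | tail -2
python3 -m creep '[[0,0,0,0],[0,0,0,0],[0,0,0,0],[0,0,-0.5,0],[0,0,-1,0],[0,0,-1,0],[0,0,-1,0],[0,0,-1,0],[0,0,-1,0],[0,0,-1,0]]' 0 | tail -2
python3 -c "
from h import *
to(.50,-.19,.30,np.radians(20))"
```

```text
gripper_width: 0.0134
gripper_force: 58.7
gripper_width: 0.0428
gripper_force: 0.0
yaw 20.15 pos [ 0.6676 -0.239   0.2752] -> shift [-4.681 -3.456 -0.842] n 5.0
  spin 0.0008 deg 0.1 q6 0.72 shift after spin [-4.691 -3.445] -0.825
```

```bash
python3 -m creep '[[0,0,0,-0.014],[0,0,0,-0.014],[-0.9,-0.6,-0.16,0],[-0.9,-0.6,-0.16,0],[-0.9,-0.6,-0.16,0],[-0.9,-0.6,-0.16,0],[-0.9,-0.6,-0.16,0],[0,0,0,0],[0,0,0,0]]' 1 | head -2
cat > jars.py <<'E'
from wm import *
import contextlib,io
def jars(p,st):
    W=cloud(p,st); hsv=cv2.cvtColor(p["color"],cv2.COLOR_BGR2HSV); out=[]
    u,v=px(p,st["ee_pos"],st)
    ok=np.isfinite(W[...,0])&(W[...,2]>.05)&(W[...,2]<.068)&(hsv[...,1]<110)
    n,l,s,c=cv2.connectedComponentsWithStats(cv2.morphologyEx(ok.astype(np.uint8),cv2.MORPH_OPEN,np.ones((3,3))))
    for j in range(1,n):
        if s[j,4]<150: continue
        q=W[l==j]; q=q[q[:,2]>np.median(q[:,2])-.006]; ce,r=cv2.minEnclosingCircle((q[:,:2]*1000).astype(np.float32)); print("px",c[j].astype(int),s[j,4],"cen",q.mean(0).round(4),"circ",np.round(ce,1),round(r,1))
def tray(p,st):
    W=cloud(p,st); hsv=cv2.cvtColor(p["color"],cv2.COLOR_BGR2HSV); h,s,v=cv2.split(hsv)
    ok=np.isfinite(W[...,0])&(s<70)&(W[...,2]>.003)&(W[...,2]<.042)&(W[...,1]>-.12)&(W[...,1]<.17)&(W[...,0]<.62)&(W[...,0]>.36)
    m=cv2.morphologyEx(ok.astype(np.uint8),cv2.MORPH_OPEN,np.ones((3,3))); n,l,S,c=cv2.connectedComponentsWithStats(m)
    j=1+np.argmax(S[1:,4]); q=W[l==j]; d=q[(q[:,2]<.03)]
    b=np.unique((d[:,:2]*500).astype(int),axis=0)
    print("tray all",rect(q),"walls+base",rect(d),"walls",rect(q[(q[:,2]>.018)&(q[:,2]<.028)]))
    k=ok&(v<60)&(W[...,2]>.03); print("bar",k.sum(),rect(W[k]) if k.sum()>5 else "")
E
python3 - <<'E'
from jars import *
p,st=snap("wrist"); jars(p,st); cv2.imwrite("pics/w3.png",p["color"]); to(.5236,-.3095,.12,np.radians(25))
E
```

```text
time: 13.43
ee_pos: [0.5065, -0.215, 0.2976]
px [339  59] 1425 cen [ 0.6684 -0.2528  0.0593] circ [ 665.8 -240.2] 76.5
px [327  58] 160 cen [ 0.6655 -0.2382  0.0621] circ [ 666.2 -238.5] 7.9
px [401 102] 368 cen [ 0.6616 -0.3537  0.0612] circ [ 668.5 -370.1] 36.3
px [241 139] 637 cen [ 0.5265 -0.1814  0.0563] circ [ 525.9 -181.8] 19.9
px [434 153] 322 cen [ 0.6248 -0.4354  0.0604] circ [ 626.6 -450.6] 28.7
px [320 178] 564 cen [ 0.5243 -0.3093  0.0565] circ [ 523.6 -310.3] 19.9
px [233 214] 517 cen [ 0.4192 -0.2162  0.0563] circ [ 418.2 -216.4] 19.9
px [313 240] 476 cen [ 0.4303 -0.3484  0.0565] circ [ 429.4 -349.3] 19.8
px [ 19 330] 183 cen [0.0565 0.0375 0.0602] circ [49.3 41.2] 28.8
yaw 25.17 pos [ 0.5073 -0.2152  0.2973] -> shift [-0.855  3.057  5.917] n 6.0
  spin 0.0009 deg 0.2 q6 0.52 shift after spin [-0.834  3.078] 5.909
```

View pics/w3.png

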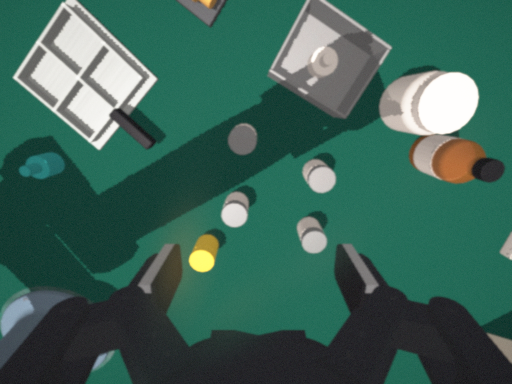

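The spent cartridge stands in the bin at (323,62), the tray is empty, and the four white jars are at (241,139), (320,178), (233,214) and (313,240). The yellow decoy is at (204,253).

```bash
python3 -c "
from h import *
to(.526,-.1816,.034)"
```

```text
yaw 25.17 pos [ 0.5073 -0.2152  0.2973] -> shift [ 1.025 -0.776  8.775] n 7.0
```

```bash
python3 -m creep '[[0.34,-0.26,1,0],[0.34,-0.26,1,0],[0.345,-0.256,1,0],[0,0,1,0],[0,0,1,0],[0,0,1,0],[0,0,0.8,0],[0,0,0,0],[0,0,0,0]]' 1 | head -2
python3 -c "
from h import *
to(.526,-.1816,.034)"
```

```text
time: 14.23
ee_pos: [0.5253, -0.1806, 0.0904]
yaw 25.21 pos [ 0.5253 -0.1806  0.0904] -> shift [0.011 0.043 1.88 ] n 2.0
```

```bash
python3 -m creep '[[0,0.04,0.94,0],[0,0,0.94,0],[0,0,0,0]]' 1 | head -2
python3 -m creep '[[0,0,0,0],[0,0,0,0],[0,0,0,0],[0,0,0,0],[0,0,0,0],[0,0,-0.4,0],[0,0,-0.8,0],[0,0,-0.9,0],[0,0,-0.9,0],[0,0,0,0]]' -1
python3 -c "
from h import *
to(.5427,.081,.12,np.radians(25));to(.5427,.081,.12)"
```

```text
time: 14.48
ee_pos: [0.5243, -0.1811, 0.0324]
time: 15.32
ee_pos: [0.529, -0.1838, 0.132]
tool_rot: [0.004, 0.976, 0.218, 0.004]
wrist_force: [1.2, -0.6, 0.2]
gripper_width: 0.0384
gripper_force: 60.3
yaw 25.2 pos [ 0.529  -0.1838  0.132 ] -> shift [ 4.169 -7.797  0.351] n 7.0
  spin 0.0011 deg 0.2 q6 0.59 shift after spin [ 4.144 -7.808] 0.4
yaw 25.2 pos [ 0.529  -0.1838  0.132 ] -> shift [ 4.169 -7.797  0.351] n 7.0
```

```bash
python3 -m creep '[[0.46,-0.866,0,0],[0.46,-0.866,0,0],[0.46,-0.866,0,0],[0.46,-0.866,0,0],[0.46,-0.866,0,0],[0.46,-0.866,0,0],[0.46,-0.866,0,0],[0.46,-0.866,0,0],[0.46,-0.866,0.3,0],[0,0,0,0]]' | head -2
python3 - <<'E'
from jars import *
p,st=snap("wrist"); tray(p,st); print(st["gripper_width"]); to(.5427,.081,.041)
E
```

```text
time: 16.15
ee_pos: [0.5371, 0.0866, 0.115]
tray all ([503.5, 63.6], [148.2, 148.3], 70.0) walls+base ([503.5, 63.6], [148.2, 148.3], 70.0) walls ([503.4, 63.4], [128.7, 128.6], 70.0)
bar 0 
0.038405483837018896
yaw 25.41 pos [0.5374 0.0847 0.1153] -> shift [0.11  0.19  2.476] n 2.0
```

```bash
python3 -m creep '[[0.12,0.16,0.8,0],[0,0,0.8,0],[0,0,0.45,0],[0,0,0.2,0],[0,0,0.2,0],[0,0,0,0],[0,0,0,0]]'
python3 -c "
from h import *
to(.5432,.082,.040)"
```

```text
time: 16.78
ee_pos: [0.5447, 0.0792, 0.0433]
tool_rot: [0.0, 0.976, 0.218, 0.001]
wrist_force: [0.3, -0.2, -1.4]
gripper_width: 0.0385
gripper_force: 60.7
yaw 25.16 pos [0.5447 0.0792 0.0433] -> shift [-0.006 -0.105  0.11 ] n 1.0
```

```bash
python3 -m creep '[[0,-0.08,0.11,0],[0,0,0,0]]' | tail -3
python3 -m creep '[[0,0,0,0],[0,0,0,0],[0,0,0,0],[0,0,-0.6,0],[0,0,-1,0],[0,0,-1,0],[0,0,-1,0],[0,0,0,0]]' 1 | head -2
python3 -c "
from h import *
to(.525,-.25,.20)"
```

```text
wrist_force: [-4.7, -5.9, 14.6]
gripper_width: 0.0382
gripper_force: 61.9
time: 17.62
ee_pos: [0.5466, 0.0819, 0.1535]
yaw 25.21 pos [0.5466 0.0819 0.1535] -> shift [-5.347  9.711 -1.552] n 9.0
```

```bash
python3 -m creep '[[-0.535,0.97,-0.15,0],[-0.535,0.97,-0.15,0],[-0.535,0.97,-0.15,0],[-0.535,0.97,-0.15,0],[-0.535,0.97,-0.15,0],[-0.535,0.97,-0.15,0],[-0.535,0.97,-0.15,0],[-0.535,0.97,-0.15,0],[-0.535,0.97,-0.15,0],[-0.535,0.97,-0.15,0]]' | head -2
python3 -m creep '[[0,0,0,0]]' | head -1
python3 - <<'E'
from jars import *
p,st=snap("wrist"); jars(p,st); to(.524,-.3097,.034)
E
```

```text
time: 18.45
ee_pos: [0.5207, -0.2511, 0.1914]
time: 18.53
px [320  55] 2124 cen [ 0.6528 -0.2548  0.0593] circ [ 665.8 -240. ] 77.1
px [309  34] 323 cen [ 0.6656 -0.2384  0.062 ] circ [ 666.1 -238.6] 7.9
px [414  97] 772 cen [ 0.6606 -0.3538  0.0613] circ [ 667.6 -369.3] 36.2
px [458 166] 617 cen [ 0.6247 -0.4356  0.0588] circ [ 626.5 -451.8] 29.0
px [304 200] 1021 cen [ 0.5246 -0.3094  0.0563] circ [ 523.8 -310.4] 20.1
px [191 246] 800 cen [ 0.4213 -0.2179  0.0561] circ [ 418.4 -216.7] 20.0
px [318 281] 799 cen [ 0.44   -0.3737  0.0563] circ [ 438.4 -374.5] 20.4
yaw 24.96 pos [ 0.5211 -0.2523  0.1919] -> shift [-0.721  1.773  5.264] n 5.0
```

Jar A has been knocked to (0.438,-0.374), and I'll use that position. Now I'll pick jar B.

```bash
python3 -m creep '[[-0.24,0.59,0.9,0],[-0.24,0.59,0.9,0],[-0.24,0.59,0.9,0],[0,0,0.9,0],[0,0,0,0],[0,0,0,0]]' 1 | head -2
python3 -c "
from h import *
to(.5241,-.310,.034)"
```

```text
time: 19.08
ee_pos: [0.5233, -0.3048, 0.0819]
yaw 25.24 pos [ 0.5233 -0.3048  0.0819] -> shift [-0.046  0.175  1.595] n 2.0
```

```bash
python3 -m creep '[[-0.04,0.15,0.8,0],[0,0,0.8,0],[0,0,0,0]]' 1 | head -2
python3 -m creep '[[0,0,0,0],[0,0,0,0],[0,0,0,0],[0,0,0,0],[0,0,0,0],[0,0,-0.4,0],[0,0,-0.8,0],[0,0,-0.9,0],[0,0,-0.9,0],[0,0,0,0]]' -1
python3 -c "
from h import *
to(.4850,.1032,.125)"
```

```text
time: 19.33
ee_pos: [0.524, -0.3093, 0.0338]
time: 20.17
ee_pos: [0.5282, -0.3141, 0.1334]
tool_rot: [0.005, 0.976, 0.218, 0.003]
wrist_force: [-0.1, -0.4, -0.1]
gripper_width: 0.0387
gripper_force: 60.4
yaw 25.19 pos [ 0.5282 -0.3141  0.1334] -> shift [  4.618 -13.202   0.16 ] n 11.0
```

```bash
python3 -m creep '[[0.33,-0.94,0,0],[0.33,-0.94,0,0],[0.33,-0.94,0,0],[0.33,-0.94,0,0],[0.33,-0.94,0,0],[0.33,-0.94,0,0],[0.33,-0.94,0,0],[0.33,-0.94,0,0],[0.33,-0.94,0,0],[0.33,-0.94,0,0]]' | head -2
python3 -m creep '[[0.33,-0.94,0,0],[0.33,-0.94,0,0],[0.33,-0.94,0,0],[0.33,-0.94,0,0],[0,0,0.3,0],[0,0,0,0]]' | tail -2
python3 - <<'E'
from jars import *
p,st=snap("wrist"); tray(p,st); jars(p,st); to(.4850,.1032,.041)
E
```

```text
time: 21.0
ee_pos: [0.4941, -0.0129, 0.1262]
gripper_width: 0.0383
gripper_force: 60.7
tray all ([493.8, 36.2], [206.4, 148.2], 70.1) walls+base ([498.0, 47.9], [181.4, 148.2], 70.1) walls ([496.2, 43.3], [171.6, 128.4], 70.1)
bar 317 ([472.2, -25.7], [63.1, 14.5], 69.0)
px [326 151] 2512 cen [0.5454 0.0819 0.0614] circ [544.9  81.2] 19.9
yaw 25.26 pos [0.4816 0.1049 0.1162] -> shift [0.083 0.102 2.507] n 2.0
```

```bash
python3 -m creep '[[0.09,0.1,0.8,0],[0,0,0.8,0],[0,0,0.5,0],[0,0,0.2,0],[0,0,0.15,0],[0,0,0,0],[0,0,0,0]]'
python3 -m creep '[[0,0,0.05,0],[0,0,0,0],[0,0,0,0],[0,0,0,0],[0,0,-0.6,0],[0,0,-1,0],[0,0,-1,0],[0,0,-1,0],[0,0,0,0]]' 1 | head -2
python3 -c "
from h import *
to(.46,-.27,.20)"
```

```text
time: 22.13
ee_pos: [0.4874, 0.1025, 0.0445]
tool_rot: [0.0, 0.976, 0.218, 0.001]
wrist_force: [-0.5, 0.5, -1.0]
gripper_width: 0.0381
gripper_force: 60.9
time: 22.88
ee_pos: [0.4904, 0.1032, 0.1566]
yaw 25.21 pos [0.4904 0.1032 0.1566] -> shift [-6.198 10.83  -1.456] n 10.0
```

```bash
python3 -m creep '[[-0.516,0.9,-0.12,0],[-0.516,0.9,-0.12,0],[-0.516,0.9,-0.12,0],[-0.516,0.9,-0.12,0],[-0.516,0.9,-0.12,0],[-0.516,0.9,-0.12,0],[-0.516,0.9,-0.12,0],[-0.516,0.9,-0.12,0],[-0.516,0.9,-0.12,0],[-0.516,0.9,-0.12,0]]' | head -2
python3 -m creep '[[-0.516,0.9,-0.12,0],[-0.516,0.9,-0.12,0],[0,0,0,0],[0,0,0,0]]' | head -1
python3 - <<'E'
from jars import *
p,st=snap("wrist"); jars(p,st); to(.4184,-.2167,.034); to(.4385,-.3745,.034)
E
```

```text
time: 23.72
ee_pos: [0.4607, -0.2086, 0.1859]
time: 24.05
px [338  20] 973 cen [ 0.6211 -0.2719  0.059 ] circ [ 633.4 -261.6] 40.3
px [443  38] 957 cen [ 0.6475 -0.3625  0.061 ] circ [ 656.9 -374.7] 34.1
px [486 107] 756 cen [ 0.618  -0.4374  0.0589] circ [ 624.2 -452.8] 29.0
px [198 192] 1054 cen [ 0.4193 -0.2166  0.0562] circ [ 418.  -216.8] 20.3
px [334 232] 881 cen [ 0.4402 -0.3728  0.0563] circ [ 438.6 -374.8] 19.9
px [148 251] 165 cen [ 0.3285 -0.1908  0.0563] circ [ 326.2 -193.1] 15.6
yaw 25.13 pos [ 0.4558 -0.2691  0.1926] -> shift [-0.387 -2.106  5.289] n 5.0
yaw 25.13 pos [ 0.4558 -0.2691  0.1926] -> shift [-2.015  2.94   5.285] n 5.0
```

Next is jar A at (.4393,-.374).

```bash
python3 -m creep '[[-0.5,0.73,0.7,0],[-0.5,0.73,0.7,0],[-0.5,0.73,0.7,0],[-0.5,0.73,0.7,0],[0,0,0.7,0],[0,0,0,0],[0,0,0,0]]' 1 | head -2
python3 -c "
from h import *
to(.4392,-.3742,.034)"
```

```text
time: 24.68
ee_pos: [0.4386, -0.3718, 0.0867]
yaw 25.26 pos [ 0.4386 -0.3718  0.0867] -> shift [-0.016  0.088  1.756] n 2.0
```

```bash
python3 -m creep '[[0,0.07,0.88,0],[0,0,0.88,0],[0,0,0,0]]' 1 | head -2
python3 -m creep '[[0,0,0,0],[0,0,0,0],[0,0,0,0],[0,0,0,0],[0,0,0,0],[0,0,-0.4,0],[0,0,-0.8,0],[0,0,-0.9,0],[0,0,-0.9,0],[0,0,0,0]]' -1
python3 -c "
from h import *
to(.4640,.0455,.125)"
```

```text
time: 24.93
ee_pos: [0.4388, -0.3724, 0.0324]
time: 25.77
ee_pos: [0.4425, -0.3789, 0.1327]
tool_rot: [0.005, 0.976, 0.218, 0.003]
wrist_force: [0.5, -0.9, -0.5]
gripper_width: 0.0389
gripper_force: 60.4
yaw 25.19 pos [ 0.4425 -0.3789  0.1327] -> shift [  6.671 -12.5     0.129] n 11.0
```

```bash
python3 -m creep '[[0.476,-0.89,0,0],[0.476,-0.89,0,0],[0.476,-0.89,0,0],[0.476,-0.89,0,0],[0.476,-0.89,0,0],[0.476,-0.89,0,0],[0.476,-0.89,0,0],[0.476,-0.89,0,0],[0.476,-0.89,0,0],[0.476,-0.89,0,0]]' | head -2
python3 -m creep '[[0.476,-0.89,0,0],[0.476,-0.89,0,0],[0.476,-0.89,0,0],[0.476,-0.89,0,0],[0,0,0.3,0],[0,0,0,0]]' | tail -2
python3 - <<'E'
from jars import *
p,st=snap("wrist"); tray(p,st); jars(p,st); to(.4640,.0455,.041)
E
```

```text
time: 26.6
ee_pos: [0.4553, -0.072, 0.1257]
gripper_width: 0.0381
gripper_force: 60.7
tray all ([493.4, 36.3], [206.7, 148.9], 70.0) walls+base ([498.3, 49.6], [178.4, 148.9], 70.0) walls ([496.5, 44.9], [168.3, 129.0], 69.9)
bar 1213 ([470.8, -28.3], [68.7, 15.1], 70.0)
px [268  87] 2981 cen [0.5452 0.0811 0.0613] circ [544.7  81.1] 19.9
px [206 153] 2472 cen [0.487  0.1024 0.0612] circ [486.1 102.6] 20.0
px [488 351] 1002 cen [ 0.4238 -0.2135  0.0562] circ [ 419.5 -216. ] 20.9
yaw 25.26 pos [0.4609 0.0478 0.1157] -> shift [0.065 0.116 2.49 ] n 2.0
```

```bash
python3 -m creep '[[0.07,0.1,0.8,0],[0,0,0.8,0],[0,0,0.5,0],[0,0,0.2,0],[0,0,0.18,0],[0,0,0,0],[0,0,0,0]]'
python3 -m creep '[[0,0,0.03,0],[0,0,0,0],[0,0,0,0],[0,0,0,0],[0,0,-0.6,0],[0,0,-1,0],[0,0,-1,0],[0,0,-1,0],[0,0,0,0]]' 1 | head -2
python3 -c "
from h import *
to(.4188,-.2165,.14)"
```

```text
time: 27.73
ee_pos: [0.4661, 0.0448, 0.0431]
tool_rot: [0.0, 0.976, 0.218, 0.001]
wrist_force: [0.7, -0.5, -0.1]
gripper_width: 0.0383
gripper_force: 60.8
time: 28.48
ee_pos: [0.469, 0.0452, 0.1555]
yaw 25.21 pos [0.469  0.0452 0.1555] -> shift [-5.235  7.176  0.511] n 7.0
```

Now jar C at (.4188,-.2167).

```bash
python3 -m creep '[[-0.58,0.8,0,0],[-0.58,0.8,0,0],[-0.58,0.8,0,0],[-0.58,0.8,0,0],[-0.58,0.8,0,0],[-0.58,0.8,0,0],[-0.58,0.8,0,0],[-0.58,0.8,0,0],[-0.58,0.8,0,0],[0,0,0,0]]' 1 | head -2
python3 - <<'E'
from jars import *
p,st=snap("wrist"); jars(p,st); to(.4188,-.2167,.034)
E
```

```text
time: 29.32
ee_pos: [0.4147, -0.2205, 0.1493]
px [459   3] 155 cen [ 0.6126 -0.2907  0.0559] circ [ 613.1 -289.7] 6.4
px [255 191] 1479 cen [ 0.419  -0.216   0.0563] circ [ 418.2 -216.5] 20.0
px [200 268] 1037 cen [ 0.3226 -0.2004  0.0564] circ [ 322.3 -200.5] 20.2
yaw 24.97 pos [ 0.4148 -0.2184  0.1489] -> shift [1.460e-01 3.000e-03 3.831e+00] n 3.0
```

```bash
python3 -m creep '[[0.11,0,0.96,0],[0,0,0.96,0],[0,0,0.96,0],[0,0,0.96,0],[0,0,0,0],[0,0,0,0]]' 1 | head -2
python3 -m creep '[[0,0,0,0],[0,0,0,0],[0,0,0,0],[0,0,0,0],[0,0,0,0],[0,0,-0.4,0],[0,0,-0.8,0],[0,0,-0.9,0],[0,0,-0.9,0],[0,0,0,0]]' -1
python3 -c "
from h import *
to(.5225,.0245,.125)"
```

```text
time: 29.87
ee_pos: [0.4172, -0.2133, 0.0326]
time: 30.7
ee_pos: [0.4212, -0.2176, 0.13]
tool_rot: [0.005, 0.976, 0.218, 0.003]
wrist_force: [1.7, -1.5, 0.3]
gripper_width: 0.0385
gripper_force: 60.6
yaw 25.2 pos [ 0.4212 -0.2176  0.13  ] -> shift [ 6.489 -5.867  0.134] n 7.0
```

```bash
python3 -m creep '[[0.72,-0.65,0,0],[0.72,-0.65,0,0],[0.72,-0.65,0,0],[0.72,-0.65,0,0],[0.72,-0.65,0,0],[0.72,-0.65,0,0],[0.72,-0.65,0,0],[0.72,-0.65,0,0],[0.72,-0.65,0,0],[0,0,0,0]]' | head -2
python3 -m creep '[[0,0,0.3,0],[0,0,0,0]]' | tail -2
python3 - <<'E'
from jars import *
p,st=snap("wrist"); tray(p,st); jars(p,st); to(.5225,.0245,.041)
E
```

```text
time: 31.53
ee_pos: [0.5203, 0.0301, 0.1238]
gripper_width: 0.0385
gripper_force: 60.7
tray all ([503.8, 63.4], [148.5, 147.7], 70.1) walls+base ([503.8, 63.4], [148.5, 147.7], 70.1) walls ([503.4, 63.6], [128.6, 128.7], 70.0)
bar 0 
px [205 151] 2559 cen [0.5458 0.0809 0.0612] circ [544.9  80.8] 19.9
px [151 208] 2277 cen [0.4878 0.1022 0.061 ] circ [486.1 102.5] 20.5
px [195 247] 286 cen [0.4695 0.0598 0.0604] circ [468.   56.2] 15.9
yaw 25.15 pos [0.518  0.0261 0.1132] -> shift [0.119 0.117 2.405] n 2.0
```

```bash
python3 -m creep '[[0.12,0.1,0.8,0],[0,0,0.8,0],[0,0,0.4,0],[0,0,0.2,0],[0,0,0.18,0],[0,0,0,0],[0,0,0,0]]'
python3 -m creep '[[0,0,0.03,0],[0,0,0,0],[0,0,0,0],[0,0,0,0],[0,0,-0.6,0],[0,0,-1,0],[0,0,-1,0],[0,0,-1,0],[0,0,-1,0],[0,0,-1,0]]' 1 | head -2
python3 -c "
from h import *
to(.52,.11,.36,np.radians(25))"
```

```text
time: 32.33
ee_pos: [0.5244, 0.025, 0.0441]
tool_rot: [0.0, 0.976, 0.218, 0.001]
wrist_force: [-0.4, 0.2, -1.6]
gripper_width: 0.0389
gripper_force: 60.7
time: 33.17
ee_pos: [0.5237, 0.0254, 0.2123]
yaw 25.19 pos [0.5237 0.0254 0.2123] -> shift [ 1.09  -2.603 -4.925] n 5.0
  spin 0.0011 deg 0.2 q6 0.96 shift after spin [ 1.079 -2.608] -4.924
```

```bash
python3 -m creep '[[0.2,-0.6,-0.9,0],[0.2,-0.6,-0.9,0],[0.2,-0.6,-0.9,0],[0.2,-0.6,-0.9,0],[0.2,-0.6,-0.9,0],[0,0,0,0],[0,0,0,0]]' | head -2
cat > dock.py <<'E'
from jars import *
p,st=snap("wrist"); np.savez("wd.npz",W=cloud(p,st),c=p["color"]); cv2.imwrite("pics/w4.png",p["color"])
jars(p,st); tray(p,st)
W=cloud(p,st); hsv=cv2.cvtColor(p["color"],cv2.COLOR_BGR2HSV); h,s,v=cv2.split(hsv)
ok=np.isfinite(W[...,0])&(W[...,2]>.009)&(W[...,2]<.017)&(s<60)&(v>110)&(W[...,1]>.17)
n,l,S,c=cv2.connectedComponentsWithStats(ok.astype(np.uint8))
for j in range(1,n):
    if S[j,4]>80: print("rail px",c[j].astype(int),S[j,4],rect(W[l==j]),W[l==j].mean(0).round(3),np.degrees(np.arctan2(*pca(W[l==j])[::-1])).round(1))
m=np.isfinite(W[...,0])&(W[...,2]>.12)&(W[...,2]<.135)&(W[...,1]>.2); print("machine top",m.sum(),rect(W[m]) if m.sum()>10 else "")
E
python3 dock.py
```

```text
time: 33.75
ee_pos: [0.5133, 0.1203, 0.3478]
px [475 148] 629 cen [ 0.673  -0.1882  0.0586] circ [ 668.4 -203.4] 54.1
px [288 149] 512 cen [0.5447 0.0813 0.0614] circ [544.5  81. ] 19.8
px [260 176] 468 cen [0.4864 0.1028 0.0614] circ [486.  102.4] 19.7
px [312 175] 483 cen [0.524  0.0254 0.0615] circ [523.2  24.7] 20.0
px [496 198] 236 cen [ 0.6204 -0.2733  0.0594] circ [ 627.4 -259.9] 37.4
px [285 201] 446 cen [0.4651 0.0453 0.0615] circ [464.3  45. ] 20.0
tray all ([503.1, 63.1], [148.8, 148.3], 70.1) walls+base ([503.1, 63.1], [148.8, 148.3], 70.1) walls ([502.5, 61.4], [132.5, 128.2], 69.9)
bar 262 ([470.9, -28.8], [68.5, 13.9], 70.4)
rail px [171  57] 1523 ([589.3, 296.6], [160.5, 27.1], 83.2) [0.591 0.306 0.013] -97.1
rail px [128 144] 1215 ([428.7, 319.7], [160.6, 26.8], 80.8) [0.43  0.328 0.013] -99.2
machine top 10951 ([503.3, 392.5], [201.4, 124.8], 8.8)
```

View pics/w4.png

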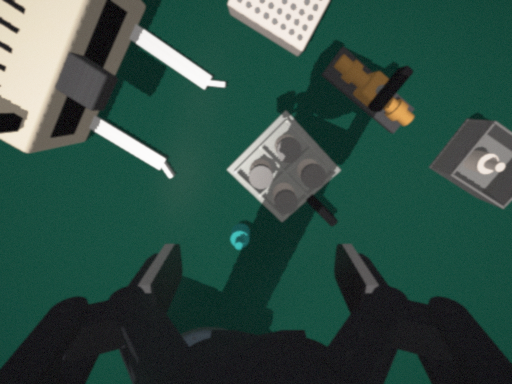

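The four jars stand upright in the tray (260–312,149–201), and the dock rails end at (225,85) and (173,177). The turquoise decoy at (240,238) is clear of the tray's path. Next I'll fit the dock pose.

Run:
```python
from jars import *
z=np.load("wd.npz"); W=z["W"]; hsv=cv2.cvtColor(z["c"],cv2.COLOR_BGR2HSV); h,s,v=cv2.split(hsv)
ok=np.isfinite(W[...,0])&(W[...,2]>.009)&(W[...,2]<.017)&(s<60)&(v>110)&(W[...,1]>.17)
n,l,S,c=cv2.connectedComponentsWithStats(ok.astype(np.uint8))
rails=[W[l==j] for j in range(1,n) if S[j,4]>800]
a=82.
for it in range(4):
    t=np.radians(a); ux=np.array([np.cos(t),np.sin(t)]); uy=np.array([-ux[1],ux[0]])
    sl=[]
    for r in rails:
        x=r[:,:2]@ux; y=r[:,:2]@uy; b=x.min()
        e=[]
        for lo in np.arange(b+.035,x.max()-.01,.006):
            k=(x>=lo)&(x<lo+.006); 
            if k.sum()>15: e.append((lo+.003,y[k].min(),y[k].max()))
        e=np.array(e); f1=np.polyfit(e[:,0],e[:,1],1);f2=np.polyfit(e[:,0],e[:,2],1); sl+= [f1[0],f2[0]]
        print("a",round(a,2),"xmin",b.round(4),"xmax",x.max().round(4),"edges",np.median(e[:,1]).round(4),np.median(e[:,2]).round(4),"slopes",np.degrees([f1[0],f2[0]]).round(2))
    a+=np.degrees(np.mean(sl))
# machine: front face top edge & tall points
for zlo,zhi in((.02,.06),(.105,.14)):
    m=np.isfinite(W[...,0])&(W[...,2]>zlo)&(W[...,2]<zhi)&(W[...,1]>.25)&(W[...,0]<.64); q=W[m]; x=q[:,:2]@ux; y=q[:,:2]@uy
    print("face",zlo,len(x),np.percentile(x,[1,5,20,50]).round(4),y.min().round(3),y.max().round(3))
T=np.array([.5035,.0633]); print("tray in dock axes",T@ux,T@uy,ux,uy)
```

```text
a 82.0 xmin 0.2957 xmax 0.4559 edges -0.5539 -0.5303 slopes [-0.02 -0.17]
a 82.0 xmin 0.2962 xmax 0.4568 edges -0.3923 -0.3683 slopes [-0.   -0.15]
a 81.92 xmin 0.2965 xmax 0.4567 edges -0.5533 -0.5297 slopes [ 0.07 -0.13]
a 81.92 xmin 0.2967 xmax 0.4573 edges -0.3917 -0.3677 slopes [ 0.05 -0.06]
a 81.9 xmin 0.2967 xmax 0.4569 edges -0.5532 -0.5295 slopes [ 0.08 -0.11]
a 81.9 xmin 0.2968 xmax 0.4574 edges -0.3916 -0.3676 slopes [ 0.07 -0.04]
a 81.9 xmin 0.2967 xmax 0.4569 edges -0.5532 -0.5295 slopes [ 0.08 -0.11]
a 81.9 xmin 0.2968 xmax 0.4574 edges -0.3916 -0.3676 slopes [ 0.07 -0.04]
face 0.02 1532 [0.4541 0.4545 0.4553 0.4563] -0.581 -0.337
face 0.105 12264 [0.4064 0.4132 0.456  0.4713] -0.555 -0.337
tray in dock axes 0.133624966387686 -0.489554397751557 [0.14092691 0.99002   ] [-0.99002     0.14092691]
```

Run:
```python
from jars import *
z=np.load("wd.npz"); W=z["W"]; h,s,v=cv2.split(cv2.cvtColor(z["c"],cv2.COLOR_BGR2HSV))
m=np.isfinite(W[...,0])&(W[...,2]>.02)&(W[...,2]<.07)&(h>85)&(h<100)&(s>120); q=W[m]; print(m.sum(),rect(q))
ux=np.array([.1409,.9900]); uy=np.array([-.99,.1409]); O=np.array([.5098,.3129]); print("decoy in dock",(q.mean(0)[:2]-O)@ux,(q.mean(0)[:2]-O)@uy)
m=np.isfinite(W[...,0])&(W[...,2]>.04)&(W[...,2]<.05); q=W[m][:,:2]-O; k=(q@ux>-.1)&(q@ux<.4)&(q@uy<-.05); print("tipbox dock y max",(q[k]@uy).max() if k.any() else None)
to(.4645,-.0438,.10,np.radians(70))
```

```text
330 ([460.2, 198.4], [420.1, 169.3], 72.8)
decoy in dock -0.24413878941774875 0.11321775598752423
tipbox dock y max -0.05020648035557304
yaw 25.24 pos [0.5127 0.1197 0.3458] -> shift [-3.784  4.241  8.192] n 8.0
  spin -0.2487 deg -44.8 q6 1.14 shift after spin [-5.672  0.354] 8.192
```

```bash
python3 -m creep '[[0,0,0,-0.0355],[0,0,0,-0.0355],[0,0,0,-0.0355],[0,0,0,-0.0355],[0,0,0,-0.0355],[0,0,0,-0.0355],[0,0,0,-0.0355],[0,0,0,0]]' 1 | head -2
python3 -m creep '[[-0.945,0.06,0.5,0],[-0.945,0.06,0.5,0],[-0.945,0.06,0.5,0],[-0.945,0.06,0.5,0],[-0.945,0.06,0.5,0],[-0.945,0.06,0.5,0],[0,0,0,0],[0,0,0,0]]' | head -2
python3 - <<'E'
from jars import *
z=np.load("wd.npz"); W=z["W"]; h,s,v=cv2.split(cv2.cvtColor(z["c"],cv2.COLOR_BGR2HSV))
m=np.zeros(h.shape,bool); m[215:262,218:262]=1
m&=np.isfinite(W[...,0])&(W[...,2]>.02)&(W[...,2]<.07)&(h>85)&(h<100)&(s>120); q=W[m]; print(m.sum(),rect(q))
ux=np.array([.1409,.9900]); uy=np.array([-.99,.1409]); O=np.array([.5098,.3129]); print("decoy in dock",((q[:,:2]-O)@ux).mean(),((q[:,:2]-O)@uy).min())
to(.4645,-.0438,.020,np.radians(70))
p,st=snap("wrist"); jars(p,st); tray(p,st)
E
```

```text
time: 34.47
ee_pos: [0.5122, 0.1188, 0.3434]
time: 35.13
ee_pos: [0.4632, -0.0449, 0.2535]
322 ([355.9, 83.8], [32.4, 34.4], 17.4)
decoy in dock -0.24707797635771508 0.10379563355572387
yaw 69.59 pos [ 0.4632 -0.0449  0.2535] -> shift [0.049 0.057 7.784] n 6.0
  spin -0.0023 deg -0.4 q6 0.02 shift after spin [0.05  0.027] 7.784
px [231  40] 1209 cen [0.4859 0.1018 0.0611] circ [485.7 101.9] 19.9
px [288  40] 1202 cen [0.5442 0.0805 0.0611] circ [544.3  80.4] 19.9
px [286  98] 970 cen [0.5233 0.0245 0.0613] circ [523.3  24.2] 19.7
px [232 100] 959 cen [0.4643 0.0445 0.0613] circ [464.3  44.3] 19.9
px [445 245] 1950 cen [ 0.6696 -0.2387  0.0583] circ [ 666.3 -241. ] 78.2
px [442 247] 170 cen [ 0.6649 -0.237   0.0617] circ [ 665.4 -238.3] 8.0
tray all ([493.7, 36.6], [205.5, 148.4], 70.0) walls+base ([503.3, 63.3], [148.5, 148.6], 70.2) walls ([503.3, 63.1], [129.1, 128.4], 69.9)
bar 365 ([469.9, -29.7], [68.0, 14.5], 70.0)
```

```bash
python3 -m creep '[[0.05,0.03,0.9,-0.0023],[0,0,0.9,0],[0,0,0.9,0],[0,0,0.9,0],[0,0,0.9,0],[0,0,0.9,0],[0,0,0.9,0],[0,0,0.9,0],[0,0,0,0],[0,0,0,0]]' 1 | head -2
python3 -c "
from h import *
to(.4647,-.0438,.020,np.radians(70))"
```

```text
time: 36.02
ee_pos: [0.4655, -0.0419, 0.039]
yaw 70.36 pos [ 0.4655 -0.0419  0.039 ] -> shift [-0.069 -0.001  0.634] n 1.0
  spin 0.002 deg 0.4 q6 0.01 shift after spin [-0.069 -0.002] 0.634
```

```bash
python3 -m creep '[[-0.05,0,0.32,0],[0,0,0.31,0],[0,0,0,0]]' 1 | head -2
python3 -m creep '[[0,0,0,0],[0,0,0,0],[0,0,0,0],[0,0,0,0],[0,0,0,0],[0,0,0,0],[0,0,0,0]]' -1
python3 -m creep '[[0,0,0,-0.013],[0,0,0,-0.013],[0,0,0,-0.013],[0,0,0,-0.013],[0,0,0,-0.013],[0,0,0,0],[0,0,0,0]]' -1
python3 - <<'E'
from h import *
g=np.array([.5098,.3129])-.359*np.array([.1409,.99]); to(*g,.020,np.radians(81.9)); print(arm.get_state()["wrist_torque"])
E
```

```text
time: 36.27
ee_pos: [0.4653, -0.0441, 0.0202]
time: 36.85
ee_pos: [0.4656, -0.0443, 0.021]
tool_rot: [0.0, 0.818, 0.576, 0.0]
wrist_force: [-2.2, 0.7, 3.8]
gripper_width: 0.015
gripper_force: 61.2
time: 37.43
ee_pos: [0.4661, -0.0445, 0.021]
tool_rot: [0.001, 0.755, 0.656, 0.0]
wrist_force: [1.8, 0.2, 2.8]
gripper_width: 0.0148
gripper_force: 61.0
yaw 81.99 pos [ 0.4661 -0.0445  0.021 ] -> shift [ 0.034 -0.236  0.034] n 1.0
  spin 0.0005 deg 0.1 q6 -0.2 shift after spin [ 0.033 -0.236] 0.034
[-0.00058112 -0.26659904  0.06164903]
```

```bash
python3 -m creep '[[0,-0.12,0,0],[0,-0.12,0,0],[0,0,0,0],[0,0,0,0]]' -1 | tail -2
cat > td.py <<'E'
from jars import *
p,st=snap("wrist"); jars(p,st); W=cloud(p,st); h,s,v=cv2.split(cv2.cvtColor(p["color"],cv2.COLOR_BGR2HSV))
ux=np.array([.1409,.99]); uy=np.array([-.99,.1409]); O=np.array([.5098,.3129])
g=(st["ee_pos"][:2]-O); print("grip in dock",(g@ux).round(4),(g@uy).round(4),"yaw",np.degrees(yaw(st)).round(2),"w",st["gripper_width"],st["wrist_force"].round(1))
c=g+.114*ux
m=np.isfinite(W[...,0])&(W[...,2]>.017)&(W[...,2]<.028)&(s<60)&(v>90); D=np.stack([(W[...,:2]-O)@ux-c@ux,(W[...,:2]-O)@uy],-1)
m&=(np.abs(D[...,0])<.085)&(np.abs(D[...,1])<.085); q=D[m]; print("walls dock frame (x rel. expected)",rect(q) if len(q)>10 else len(q))
E
python3 td.py
```

```text
gripper_width: 0.015
gripper_force: 61.5
px [354  89] 11943 cen [0.5016 0.037  0.0612] circ [502.   36.1] 20.2
px [168  92] 11801 cen [0.4404 0.0447 0.0613] circ [439.7  43.9] 20.2
px [206 282] 1583 cen [ 0.4364 -0.0296  0.0628] circ [433.2 -36.4] 18.4
px [308 282] 1572 cen [ 0.4819 -0.036   0.0628] circ [482.9 -43.4] 18.6
grip in dock -0.3599 0.0007 yaw 82.0 w 0.015033789648645473 [ 1.3 -0.3  4.6]
walls dock frame (x rel. expected) ([-27.5, 1.0], [76.3, 129.5], 0.1)
```

```bash
python3 -m creep '[[0.2,0.02,0,0],[0.3,0.01,0,0],[0.4,0,0,0],[0.4,0,0,0],[0.4,0,0,0],[0.4,0,0,0],[0.4,0,0,0],[0.3,0,0,0],[0.1,0,0,0],[0,0,0,0]]' -1
python3 td.py
```

```text
time: 38.65
ee_pos: [0.4714, 0.043, 0.021]
tool_rot: [0.0, 0.754, 0.657, -0.0]
wrist_force: [0.7, -0.3, 7.3]
gripper_width: 0.015
gripper_force: 61.7
px [353  89] 11973 cen [0.5139 0.1236 0.0612] circ [514.3 122.5] 20.1
px [167  92] 11802 cen [0.4526 0.1309 0.0613] circ [452.1 130. ] 20.0
px [206 282] 1528 cen [0.4493 0.057  0.0627] circ [446.4  51.2] 17.9
px [308 282] 1604 cen [0.4949 0.0505 0.0628] circ [495.9  43.1] 18.5
grip in dock -0.2726 -0.0 yaw 82.16 w 0.014952813413366848 [ 0.7 -0.3  7.3]
walls dock frame (x rel. expected) ([-27.8, 0.9], [76.5, 129.1], 0.2)
```

```bash
python3 -m creep '[[0.2,0.025,-0.02,0],[0.3,0,0,0],[0.4,0,0,0],[0.4,0,0,0],[0.4,0,0,0],[0.4,0,0,0],[0.4,0,0,0],[0.3,0,0,0],[0.1,0,0,0],[0,0,0,0]]' -1
python3 -m creep '[[0.2,0,0,0],[0.3,0,0,0],[0.4,0,0,0],[0.4,0,0,0],[0.3,0,0,0],[0.2,0,0,0],[0,0,0,0]]' -1
python3 td.py
```

```text
time: 39.53
ee_pos: [0.4836, 0.1296, 0.021]
tool_rot: [-0.0, 0.754, 0.657, -0.0]
wrist_force: [-0.6, 2.5, 3.9]
gripper_width: 0.0149
gripper_force: 61.3
time: 40.12
ee_pos: [0.4913, 0.1831, 0.021]
tool_rot: [-0.0, 0.754, 0.656, 0.0]
wrist_force: [0.5, 2.1, 3.6]
gripper_width: 0.0151
gripper_force: 61.2
px [353  89] 11911 cen [0.534  0.2636 0.0612] circ [534.3 262.7] 20.1
px [167  92] 11725 cen [0.4727 0.271  0.0613] circ [472.2 270.2] 20.1
px [208 282] 1523 cen [0.4699 0.1968 0.0629] circ [466.4 189.9] 18.4
px [308 282] 1554 cen [0.5148 0.1905 0.0627] circ [516.  183.1] 18.4
grip in dock -0.1311 0.0 yaw 82.05 w 0.015133372978673764 [0.5 2.1 3.6]
walls dock frame (x rel. expected) ([-28.1, 0.7], [76.3, 130.0], 1.2)
```

```bash
python3 -m creep '[[0.15,0,0,0],[0.15,0,0,0],[0.12,0,0,0],[0.08,0,0,0],[0.06,0,0,0],[0,0,0,0]]' -1 | sed -n '2p;4p'
python3 -m creep '[[0.04,0,0,0],[0.03,0,0,0],[0.03,0,0,0],[0,0,0,0]]' -1 | sed -n '2p;4p'
python3 td.py
```

```text
ee_pos: [0.4936, 0.1985, 0.021]
wrist_force: [-0.9, -3.8, 5.0]
ee_pos: [0.4939, 0.2006, 0.021]
wrist_force: [-1.1, -8.5, 5.3]
px [353  89] 12007 cen [0.5366 0.281  0.0612] circ [537.  280.1] 20.1
px [167  93] 11788 cen [0.4753 0.2885 0.0613] circ [474.6 287.7] 20.2
px [208 282] 1516 cen [0.4727 0.2144 0.0629] circ [469.4 207.5] 18.2
px [307 282] 1576 cen [0.5173 0.2081 0.0628] circ [518.6 200.6] 18.6
grip in dock -0.1134 -0.0001 yaw 82.05 w 0.014593469376905142 [-1.1 -8.5  5.3]
walls dock frame (x rel. expected) ([-28.0, 0.5], [75.9, 129.8], 1.1)
```

```bash
python3 -m creep '[[0.04,0,0,0],[0.04,0,0,0],[0,0,0,0],[0,0,0,0]]' -1 | sed -n '2p;4p;5p'
python3 td.py | tail -2
```

```text
ee_pos: [0.4939, 0.2007, 0.0211]
wrist_force: [-3.4, -20.7, 10.5]
gripper_width: 0.0152
grip in dock -0.1133 -0.0001 yaw 82.1 w 0.015185746847592302 [ -3.4 -20.7  10.5]
walls dock frame (x rel. expected) ([-28.4, 0.5], [75.5, 130.6], 0.9)
```

```bash
python3 -m creep '[[-0.04,0,0,0],[0,0,0,0],[0,0,0,0],[0,0,0,0],[0,0,0,0],[0,0,-0.3,0],[0,0,-0.7,0],[0,0,-1,0],[-0.5,0,-1,0],[-0.5,0,-1,0]]' 1 | tail -3
python3 -m creep '[[-0.7,0,-0.8,0],[-0.7,0,-0.8,0],[-0.7,0,-0.8,0],[0,0,0,0],[0,0,0,0]]' 1 | head -2
python3 - <<'E'
from jars import *
p,st=snap("wrist"); jars(p,st); cv2.imwrite("pics/w5.png",p["color"])
W=cloud(p,st); ux=np.array([.1409,.99]); uy=np.array([-.99,.1409]); O=np.array([.5098,.3129]); h,s,v=cv2.split(cv2.cvtColor(p["color"],cv2.COLOR_BGR2HSV))
D=np.stack([(W[...,:2]-O)@ux,(W[...,:2]-O)@uy],-1)
m=np.isfinite(W[...,0])&(W[...,2]>.034)&(W[...,2]<.043)&(v<70)&(np.abs(D[...,0])<.16)&(np.abs(D[...,1])<.05); print("bar",m.sum(),rect(D[m]))
m=np.isfinite(W[...,0])&(W[...,2]>.0025)&(W[...,2]<.03)&(s<70)&(np.abs(D[...,0]+.06)<.04)&(np.abs(D[...,1])<.06); x=D[m][:,0]; print("rear edges: base,",np.percentile(x,[0,1,2]))
to(.6828,-.003,.2,np.radians(-11))
E
```

```text
wrist_force: [0.1, -0.0, -0.6]
gripper_width: 0.0854
gripper_force: 0.0
time: 42.68
ee_pos: [0.4824, 0.1105, 0.2155]
px [223  10] 824 cen [0.4737 0.277  0.0609] circ [474.5 283.6] 19.5
px [288   9] 777 cen [0.5346 0.269  0.0607] circ [536.  275.9] 19.4
bar 963 ([-98.5, 0.7], [68.0, 15.8], 0.4)
rear edges: base, [-0.07346657 -0.07321926 -0.0730678 ]
yaw 82.01 pos [0.4815 0.1111 0.2137] -> shift [-2.833  7.173  0.464] n 6.0
  spin -0.4833 deg -87.0 q6 0.14 shift after spin [-7.313 -2.453] 0.458
```

View pics/w5.png

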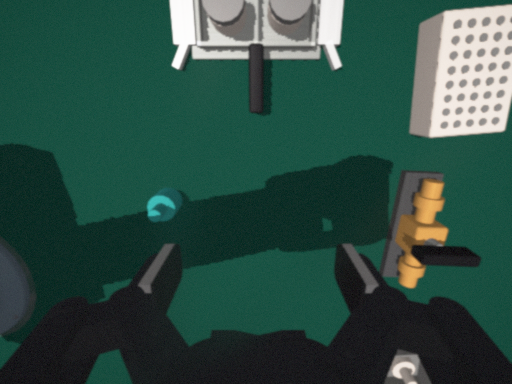

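The tray is home: the bar centre sits at dock x = -98.5 mm against -99 expected, with the rails either side at (185,20) and (330,20) and the handle at (256,78). The valve bar at (447,256) is still across the pipe. Next is the valve.

```bash
python3 -m creep '[[-0.354,0.896,0,0],[-0.354,0.896,0,0],[-0.354,0.896,0,0],[-0.354,0.896,0,0],[-0.354,0.896,0,0],[-0.354,0.896,0,0],[-0.354,0.896,0,0],[-0.354,0.896,0,0],[0,0,0,0.037],[0,0,0,0.037]]' 1 | head -2
python3 -m creep '[[0,0,0,0.037],[0,0,0,0.037],[0,0,0,0.037],[0,0,0,0.037],[0,0,0,0.037],[0,0,0,0.037],[0,0,0,0.037],[0,0,0,0.037],[0,0,0,0.037],[0,0,0,0.037]]' 1 | head -2
python3 -m creep '[[0,0,0,0.037],[0,0,0,0.036],[0,0,0,0],[0,0,0,0]]' 1 | head -2
python3 - <<'E'
from h import *
to(.6828,-.003,.075,np.radians(-10.9))
E
```

```text
time: 43.57
ee_pos: [0.6829, -0.0026, 0.2101]
time: 44.4
ee_pos: [0.6818, -0.0014, 0.2107]
time: 44.73
ee_pos: [0.6821, -0.0019, 0.2113]
yaw -10.8 pos [ 0.6821 -0.0019  0.2113] -> shift [0.045 0.033 4.544] n 4.0
  spin 0.0006 deg 0.1 q6 1.59 shift after spin [0.032 0.033] 4.544
```

```bash
python3 -m creep '[[0.03,0.03,0.9,0],[0,0,0.9,0],[0,0,0.9,0],[0,0,0.9,0],[0,0,0.9,0],[0,0,0,0],[0,0,0,0]]' 1 | sed -n '2p;4p'
python3 -m creep '[[0,0,0,0],[0,0,0,0],[0,0,0,0],[0,0,0,0],[0,0,0,0],[0,0,0,0],[0,0,0,0],[0,0,0,0]]' -1
python3 -c "
from h import *
to(.6828,-.003,.075,np.radians(34.3))"
```

```text
ee_pos: [0.6818, -0.0033, 0.076]
wrist_force: [0.2, -0.3, -0.2]
time: 45.98
ee_pos: [0.6839, -0.0034, 0.0792]
tool_rot: [-0.0, 0.995, -0.096, 0.001]
wrist_force: [-2.0, 4.0, 5.6]
gripper_width: 0.0131
gripper_force: 63.7
yaw -11.0 pos [ 0.6839 -0.0034  0.0792] -> shift [-0.039 -0.007  0.141] n 1.0
  spin -0.2517 deg -45.3 q6 1.59 shift after spin [-0.022 -0.033] 0.142
```

```bash
python3 -m creep '[[0,0,0,-0.036],[0,0,0,-0.036],[0,0,0,-0.036],[0,0,0,-0.036],[0,0,0,-0.036],[0,0,0,-0.036],[0,0,0,-0.0357],[0,0,0,0],[0,0,0,0]]' -1 | head -4
python3 -c "
from h import *
to(.6828,-.003,.075,np.radians(34.3)); print(arm.get_state()['wrist_torque'])"
```

```text
time: 46.73
ee_pos: [0.6839, -0.0032, 0.0792]
tool_rot: [-0.0, 0.956, 0.295, 0.001]
wrist_force: [-1.8, 4.0, 5.4]
yaw 34.31 pos [ 0.6839 -0.0032  0.0792] -> shift [-0.028 -0.025  0.14 ] n 1.0
  spin 0.0 deg 0.0 q6 0.8 shift after spin [-0.027 -0.025] 0.14
[0.73281948 0.16820916 0.08923613]
```

Now I'll release, rise, move back to a view that covers everything, and check.

```bash
python3 -m creep '[[0,0,0,0],[0,0,0,0],[0,0,0,0],[0,0,0,0],[0,0,-0.8,0],[0,0,-1,0],[0,0,-1,0],[0,0,-1,0],[0,0,-1,0],[0,0,-1,0]]' 1 | head -2
python3 -m creep '[[-0.5,-0.6,-0.6,0],[-0.5,-0.6,-0.6,0],[-0.5,-0.6,-0.6,0],[-0.5,-0.6,-0.6,0],[-0.5,-0.6,-0.6,0],[0,0,0,0],[0,0,0,0]]' 1 | head -2
python3 - <<'E'
from jars import *
p,st=snap("wrist"); jars(p,st); W0=cloud(p,st); W=W0[np.isfinite(W0[...,0])]
cv2.imwrite("pics/w6.png",p["color"])
near=np.hypot(W[:,0]-.6828,W[:,1]+.003)
ba=W[(near<.06)&(W[:,2]>.078)&(W[:,2]<.1)]; print("bar",rect(ba))
pl=W[(near<.12)&(W[:,2]>.003)&(W[:,2]<.07)]; print("valve",rect(pl))
E
```

```text
time: 47.57
ee_pos: [0.6831, -0.0043, 0.2533]
time: 48.15
ee_pos: [0.5707, 0.0281, 0.3437]
px [39 18] 469 cen [0.5614 0.3794 0.06  ] circ [559.8 379.4] 32.4
px [64 48] 823 cen [0.5464 0.3374 0.0605] circ [545.8 338.2] 20.6
px [101  79] 721 cen [0.5375 0.2781 0.0607] circ [536.5 278.9] 20.2
px [43 83] 754 cen [0.485  0.3464 0.0605] circ [483.9 347.8] 20.4
px [ 80 113] 678 cen [0.4756 0.286  0.0607] circ [474.9 286.9] 20.1
px [426 193] 968 cen [ 0.6793 -0.2405  0.0589] circ [ 666.1 -238.6] 76.0
px [470 230] 383 cen [ 0.6728 -0.3519  0.0606] circ [ 673.2 -371.9] 37.6
px [478 274] 193 cen [ 0.6192 -0.4344  0.0589] circ [ 619.  -444.3] 24.2
px [109 357] 190 cen [0.0503 0.0448 0.0607] circ [43.7 44.2] 30.3
bar ([682.4, -3.0], [64.7, 14.6], 34.8)
valve ([696.0, -10.8], [218.3, 204.8], 84.8)
```

View pics/w6.png

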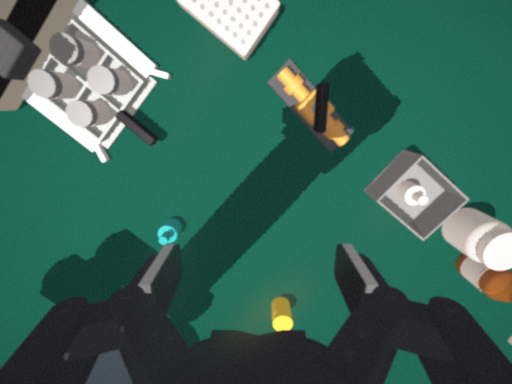

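The picture shows four jars upright in the docked tray (64,48 to 101,79), the spent cartridge in the bin (415,193), and the valve bar at 45° to the pipe (321,107). The bystanders and decoys have not been disturbed.

```bash
python3 -c "
from station import arm
print(arm.sign_off())"
```

```text
the job is handed in; nothing more can be done
None
```

The job is done and handed in at about 48 s: I shut the valve first, moved the one spent cartridge to the bin, stood all four jars upright in the tray, slid the tray fully home in the dock, and then set the valve to half open (about 45°).

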